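# Snap a spindle's retaining clip into its groove with a clip fork

### The arm

A 6-joint arm with a two-finger parallel gripper is mounted at the origin on a cart in front of the work surface, level with it; the furniture and walls round the work are solid. World frame = base frame: x ahead of the robot, y to its left, z up, the work surface at z = 0. Lengths are in mm, angles in degrees, forces in N, time in s.
With the tool pointing down it reaches from about 325 to 775 mm from the base axis. Payload 9.3 kg.
Tool frame: the origin (TCP) lies on the centre line of the jaws, within the pads' length; the fingertips stand 11 mm ahead of it and the grasp point (between the pads) lies 8 mm behind it; z points along the fingers, y is the direction in which the jaws open and shut (so a half turn about z gives the same grasp; the last joint's range is limited). The gripper opens to 85 mm and grips with 20 to 120 N. Pads are 22 mm wide; open, the fingers measure 114 mm over their backs; the gripper's body (76 mm by 85 mm) begins 54 mm behind the grasp point. The pads swing forward as they close: fully open they stand 13 mm farther back than shut.
Start: joints at [61.158, 14.817, 1.232, 76.415, 0, 81.257], TCP at [189.008, 516.5, 242.279] pointing down, gripper open.
Joint ranges: [-174.27, 174.27], [-52.1, 104.24], [-59.71, 78.15], [-110.17, 111.67], [-87.03, 83.33], [-180, 180]. Speed limits (degrees/s): [127.2, 127.2, 159.86, 180, 180, 180].

### API

Orientations are given as a 3x3 rotation matrix whose columns are the frame's x, y, z axes.
In Python, from workcell import manip gives the robot as it stands.
- The arm moves only by the shell command python3 -m pendant 'ROWS'. ROWS is JSON, a list of rows, each a list of 7 numbers: the shift along the tool's x, y, z scaled (see below), then the turn, a rotation vector about the tool's x, y, z scaled (see below), then the closure, from -1 (fully open) to 1 (shut), so that 0 is half open. In form: [[x, y, z, ax, ay, az, gripper], ...]. A call has 1 to 5 rows; each row shifts and turns the commanded pose from where the row before left it, along the tool's axes as they then stand; what a row does not reach is not made up. The controller multiplies each number of a shift by 25 mm and each number of a turn by 6 degrees. A row lasts 1/12 s, in which the tool goes at most 41.7 mm and 7.16 degrees, less where a joint would pass 70% of its speed; a pose out of reach is approached as far as the arm can. A call with a number of a shift or a turn outside -1 to 1 is refused whole. A call with a gripper value outside its range is refused whole. The fingers move at their own pace and stop on an object; the grip force is fixed at half the most. Time passes only in rows, so rows that do not move let the fingers close. It gives the time, the measured TCP pose, the force and the opening at its end, in the units of the state.
- manip.sense(): the state, without advancing time (a new reading comes with each control period).
- manip.snapshot(name): name is "scene" or "top" or "wrist"; returns the picture (400x640x3 uint8, blue, green, red); there is no depth.
- manip.camera_params(name): a dict with "vfov" (degrees; the focal length in pixels is half the picture's height over the tangent of half this angle, whatever the lens; pixels are square), "cx", "cy" (the principal point, pixels), "rvec" (rotation vector, rad) and "tvec" (3), from world to camera coordinates, as OpenCV has them; the wrist camera has in their place "tool_from_camera" (4x4, takes a point from camera to tool coordinates, whose origin is the TCP and whose axes are the flange's). Camera axes: x right, y down, z forward; pixel columns grow to the right and rows downward; lengths in mm; the calibration is good to about 2 mm. The wrist camera is an equidistant fisheye: a pixel r from the principal point sees the ray r / f radians off the axis. A picture is of the moment at which its call begins: read the wrist's pose just before it. camera_params takes no time and is no camera call.
- manip.hand_in(): hands the job in, once; it reports no verdict.
Trained networks look in the newest picture that a camera, given by its name, has taken for a name from the list of things; names that differ only in an ending like _2 or _b are one class to them, and where a whole thing is asked for, a point or a joint stands for the part that bears it (a point fixed in the world has none). Each returns a list of dicts, best first, with "score" (0 to 1); they miss things now and then, are a little off and sometimes report something else, mostly with a low value. They report only what shows in the picture. A call takes as long as a camera call.
- manip.boxes_of(label, camera): "bbox" ([left, top, width, height] in pixels, round what is visible of it).
- manip.silhouettes(label, camera): "mask" (400x640 bool, what is visible of it) and "bbox" ([left, top, width, height] in pixels, round what is visible of it).
The state is a dict: "time_s": time; "joint_pos": joint angles; "qd": joint speeds; "joint_efforts": joint torques, N m; "tcp_pos": TCP position; "tcp_rot": TCP orientation; "force": force on the tool from outside, world axes, zero at the start; "moment": the same for the moment, N m; "gripper_width": finger opening in mm.
Only numpy, scipy, OpenCV 4.12 (cv2) and the standard library are available. Lean on these libraries where they do the work, as an engineer would, in place of code of your own. Each camera call takes 0.05 s, during which the arm holds its last target.

### The job

One of the two spindles on the drive unit still lacks its retaining clip. Take the clip fork from its rest, slide the loose clip across the plate with the fork (do not touch the clip with the gripper) and push it onto the bare spindle until it snaps fully into the groove, then lay the fork back in its rest. Leave the other things on the bench where they are.

Things in the scene. Friction and masses are not known exactly. Their poses are not given: they have to be found in the camera images.
- clip: Loose dark steel clip, 34 long x 36 wide x 4 mm, E-shaped, lying on the drive unit's plate. Origin: middle of its bore (on the spindle's axis once seated), underside. x out of its mouth, z up. Stiff back: straight rear face 26 mm wide at x = -17 mm, flat flanks at y = +-18 mm from x = -12 to -1, corners between cut at 45 degrees. Snaps home when pushed along its x with 8 to 14 N at its back.
- clip_mouth (a point): Middle of the clip's mouth, 16.5 mm ahead of its origin, between the tips of two springy jaws (33 mm over the outside, 21 mm apart inside at the tips). Inside, at x = +6.5 mm, round bumps stand 12 mm apart; they meet the groove when the clip's origin is about 12 mm short of the spindle's axis and must spring past it.
- clip_fork: Cranked fork tool, 177 mm long, 0.12 kg, lying level in its rest. Origin: centre of its flat-sided wooden handle (96 long, 18 wide, 22 mm high); x along the handle towards the fork, z up. A steel shank drops from the handle's front end (x = 56 to 82 mm) to a flat steel fork, 5 mm thick, level with the handle, its underside 42 mm below the origin.
- fork_pocket (a point): Where the clip's origin lies when the clip sits fully in the fork: x = 113, z = -42 mm from clip_fork's origin. The fork's straight inner rear face, which bears on the clip's back, is 17 mm behind it (x = 96). Two prongs 7 mm wide, 38 mm apart inside, run forward from there, flare out from x = 114 and end at x = 128.5 mm, 60 mm over the tips.
- fork_rest: Fixed rest: dark wooden base 126 x 60 x 8 mm with two steel saddles, 10 mm thick, at x = +-38 mm; the 66 mm between them are free for fingers. Origin: centre of the underside, x towards the fork's end, z up. Saddle floors are flat, 45 mm up and 21 mm wide, between cheeks that lean out to 35 mm apart at 62 mm height.
- rest_seat (a point): Where the centre of the fork's handle (its origin) lies in the rest: 56 mm above the rest's origin, the fork's x along the rest's x.
- drive_unit: Fixed drive unit: grey housing, flat smooth metal plate 150 x 130 mm on top, 34 mm above the bench. Origin: centre of the underside, x from the plate's empty front towards the spindles and motor, z up. Spindles at (26, 35) and (26, -35) mm; either may be the bare one. At the rear, beyond x = 48 mm: a round motor 29 mm high, two parts under 15 mm.
- open_spindle: The bare spindle, upright, fixed, plain steel. Origin: on its axis at the top of the drive unit's plate. Up to 6 mm above the plate it has the groove, 15 mm diameter, for the clip, which slides in along the plate; above it a collar of 20 mm diameter to 20 mm height, then a thin end to 30 mm.
- clipped_spindle: The other spindle, the same, with its clip already fitted and fixed in its groove (all within 26 mm of the axis): an obstacle for the fork. Origin: on its axis at the top of the plate.
- heat_sink: Bystander: finned aluminium heat sink 32 x 32 x 20 mm on the bench. Origin: centre of the underside.
- usb_stick: Bystander: black memory stick 17 x 52 x 8 mm on the bench. Origin: centre of the underside.
- blue_spool: Bystander: small standing reel with blue flanges, 37 mm diameter, 32 mm high. Origin: centre of the underside.
- cutters_blue: Bystander: small cutters with blue grips, 34 x 113 x 10 mm, on the bench. Origin: centre of the underside.
- desolder_pump: Bystander: blue pump-shaped hand tool 17 x 188 x 17 mm, lying near the bench's front edge. Origin: centre of the underside.
- bit_box: Bystander: closed flat box 42 x 75 x 20 mm, to the right of the parts case. Origin: centre of the underside.
- white_bottle: Bystander: standing white bottle, 33 mm diameter, 62 mm high, behind the rest. Origin: centre of the underside.
- loupe: Bystander: black eye loupe 34 mm diameter, 25 mm high, behind the rest. Origin: centre of the underside.

How it is judged:
By the outcome, as a careful person would: the job done as asked, in the order asked, and still so for the second after the job is handed in, with the robot touching nothing.
It also fails if it takes over 54 s, if anything falls off the work surface, if the arm or the gripper's body presses on something with over 40 N, if the wrist force passes 120 N, or if a joint passes its speed limit or range.

## Working session

There is one attempt and no reset: what is moved stays moved. The work goes in short steps, Python scripts to look and compute and a shell command to move; the robot and the scene stay as the last step left them, time stands still between calls to the robot, and variables do not carry over. Pictures are saved under pics/ and viewed, and the job is handed in when it is done.

```bash
ls; mkdir -p pics; cat > h.py <<'E'
import numpy as np, cv2
from workcell import manip
def snap(n,f):
    im=np.asarray(manip.snapshot(n)); cv2.imwrite('pics/'+f,im); return im
def cam(n):
    p=manip.camera_params(n); f=200/np.tan(np.radians(p['vfov']/2)); return p,f
def ray(n,u,v,s=None):
    p,f=cam(n)
    if 'rvec' in p:
        R,_=cv2.Rodrigues(np.array(p['rvec'],float)); t=np.array(p['tvec'],float).ravel()
        d=np.array([(u-p['cx'])/f,(v-p['cy'])/f,1]); return -R.T@t, R.T@d
    s=s or manip.sense(); T=np.array(p['tool_from_camera'])
    dx,dy=u-p['cx'],v-p['cy']; r=np.hypot(dx,dy); th=r/f
    d=np.array([np.sin(th)*dx/max(r,1e-9),np.sin(th)*dy/max(r,1e-9),np.cos(th)])
    Rt=np.array(s['tcp_rot']); return np.array(s['tcp_pos'])+Rt@T[:3,3], Rt@T[:3,:3]@d
def at(n,u,v,z,s=None):
    o,d=ray(n,u,v,s); return o+d*(z-o[2])/d[2]
def proj(n,P,s=None):
    P=np.atleast_2d(np.array(P,float)); p,f=cam(n)
    if 'rvec' in p:
        R,_=cv2.Rodrigues(np.array(p['rvec'],float)); c=P@R.T+np.array(p['tvec'],float).ravel()
        return np.c_[c[:,0]/c[:,2]*f+p['cx'],c[:,1]/c[:,2]*f+p['cy']]
    s=s or manip.sense(); T=np.array(p['tool_from_camera']); Rt=np.array(s['tcp_rot'])
    q=(P-np.array(s['tcp_pos']))@Rt; c=(q-T[:3,3])@T[:3,:3]
    r=np.hypot(c[:,0],c[:,1]); th=np.arctan2(r,c[:,2]); k=f*th/np.maximum(r,1e-9)
    return np.c_[c[:,0]*k+p['cx'],c[:,1]*k+p['cy']]
E
python3 - <<'E'
from h import *
np.set_printoptions(precision=3,suppress=True)
s=manip.sense(); print(s)
for n in ('scene','top','wrist'):
    snap(n,n+'0.png'); print(n,manip.camera_params(n))
for l in ('clip','clip_fork','fork_rest','drive_unit','open_spindle','clipped_spindle'):
    print(l,[(round(b['score'],2),np.round(b['bbox'])) for b in manip.boxes_of(l,'top')[:3]])
E
```

```text
pics
{'time_s': 0.0, 'joint_pos': array([61.158, 14.85 ,  1.188, 76.416,  0.002, 81.257]), 'qd': array([-0.036,  0.02 , -0.038,  0.035, -0.022,  0.078]), 'joint_efforts': array([ -0.001, -55.564,  34.453,   0.014,  -0.   ,  -0.   ]), 'tcp_pos': array([188.859, 516.256, 241.664]), 'tcp_rot': array([[-0.939,  0.344, -0.001],
       [ 0.344,  0.939, -0.001],
       [ 0.   , -0.001, -1.   ]]), 'force': array([ 0.657, -0.283, -0.103]), 'moment': array([-0.06 , -0.022, -0.008]), 'gripper_width': 85.54174159936937}
scene {'vfov': 43.10318155871142, 'cx': 322.689530607191, 'cy': 200.49947834050394, 'rvec': array([ 0.637, -2.411,  1.479]), 'tvec': array([ 467.804,  175.554, 1031.917])}
top {'vfov': 46.04248990884798, 'cx': 312.8678536135586, 'cy': 197.08388444001017, 'rvec': array([ 2.18 , -2.159,  0.157]), 'tvec': array([  17.086,  510.708, 1165.954])}
wrist {'vfov': 65.70646984690485, 'cx': 314.0400094806509, 'cy': 195.71575786720945, 'tool_from_camera': array([[  -0.   ,   -0.958,   -0.288,   73.098],
       [   1.   ,   -0.   ,   -0.   ,    0.221],
       [  -0.   ,   -0.288,    0.958, -132.835],
       [   0.   ,    0.   ,    0.   ,    1.   ]])}
clip [(0.55, array([266., 191.,  13.,  14.])), (0.34, array([239., 218.,  15.,  16.]))]
clip_fork [(0.94, array([377., 162.,  25.,  70.])), (0.21, array([352., 113.,  31.,  26.]))]
fork_rest [(0.82, array([375., 186.,  29.,  47.]))]
drive_unit [(0.55, array([230., 183.,  59.,  55.]))]
open_spindle []
clipped_spindle [(0.58, array([375., 164.,  26.,  64.])), (0.49, array([239., 219.,  14.,  13.])), (0.34, array([202., 264.,  72.,  21.]))]
```

View pics/scene0.png

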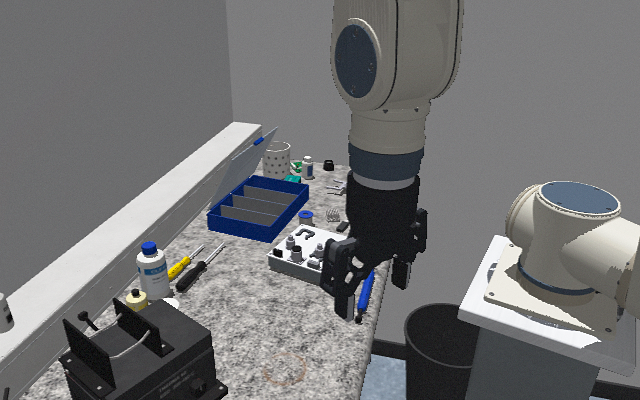

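View pics/top0.png

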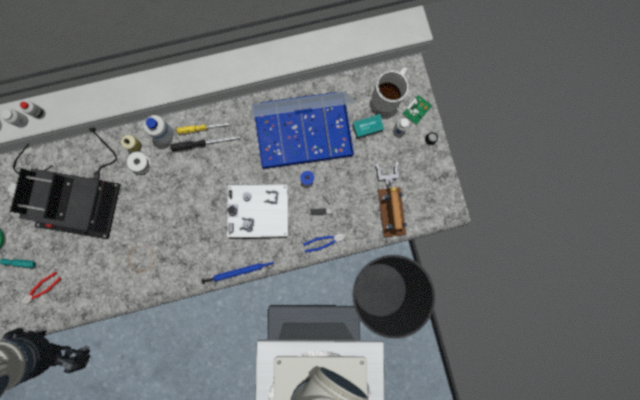

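View pics/wrist0.png

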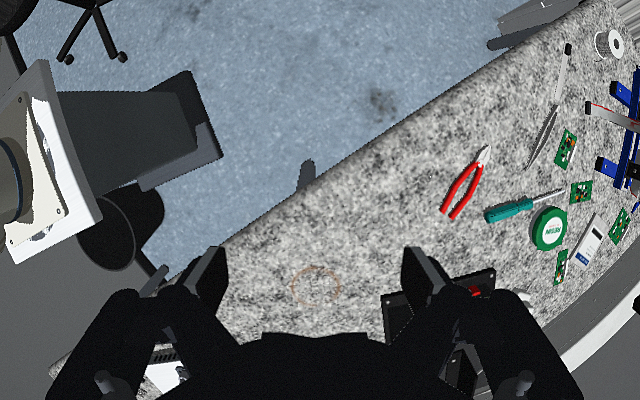

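```bash
python3 - <<'E'
from h import *
im=cv2.imread('pics/top0.png'); c=im[140:290,200:440]; cv2.imwrite('pics/topc.png',cv2.resize(c,None,fx=3.3,fy=3.3,interpolation=cv2.INTER_CUBIC))
im=cv2.imread('pics/scene0.png')
E
```

```text
(no output)
```

View pics/topc.png

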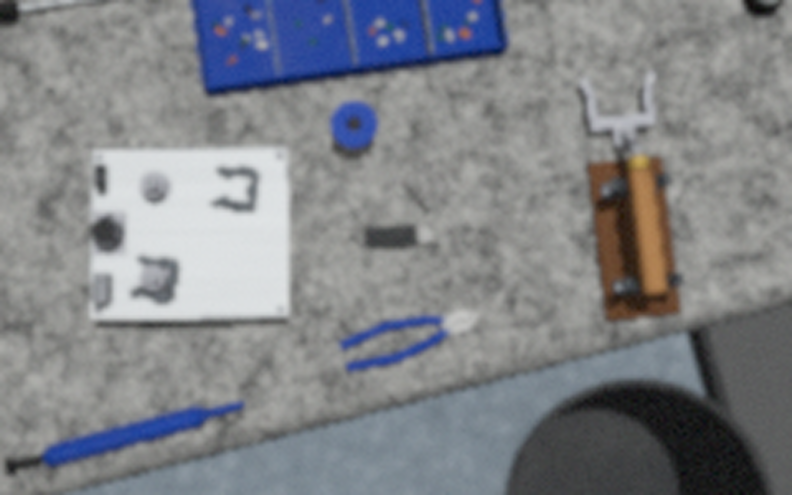

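```bash
python3 - <<'E'
from h import *
np.set_printoptions(precision=1,suppress=True)
k=lambda x,y:(200+x/3.3,140+y/3.3)
for n,x,y,z in [('plate TL',92,150,34),('TR',288,150,34),('BR',288,318,34),('BL',92,320,34),('spA',155,183,54),('spB',157,275,54),('clipbackT',256,172,36),('clipbackB',252,210,36),('cliptipT',216,172,36),('cliptipB',220,205,36),
 ('hand front',643,160,67),('hand back',655,292,67),('rest TL',590,165,8),('rest BR',678,313,8),('rest BL',608,318,8),('rest TR',672,160,8),('forkL',585,78,15),('forkR',652,75,15),('fork back',625,128,15),('bottle',0,0,0),
 ('spool',354,122,30),('cutL',345,355,5),('cutR',475,318,5),('usb',395,237,5)]:
    print(n,at('top',*k(x,y),z))
E
```

```text
plate TL [537.5 237.5  34. ]
TR [539.2  87.2  34. ]
BR [410.2  85.4  34. ]
BL [407.4 233.6  34. ]
spA [510.  186.3  54. ]
spB [440.7 183.1  54. ]
clipbackT [521.6 111.4  36. ]
clipbackB [492.2 114.   36. ]
cliptipT [521.2 142.   36. ]
cliptipB [495.8 138.5  36. ]
hand front [ 529.8 -180.5   67. ]
hand back [ 430.7 -188.2   67. ]
rest TL [ 533.8 -150.2    8. ]
rest BR [ 417.8 -218.2    8. ]
rest BL [ 413.4 -163.2    8. ]
rest TR [ 538.5 -215.3    8. ]
forkL [ 602.1 -145.7   15. ]
forkR [ 605.2 -199.    15. ]
fork back [ 562.5 -177.    15. ]
bottle [662.4 319.6   0. ]
spool [562.3  36.6  30. ]
cutL [383.1  41.6   5. ]
cutR [412.6 -59.5   5. ]
usb [475.4   3.3   5. ]
```

```bash
cat > plan.py <<'E'
import sys
from h import *
def plan(tgt,yaw,maxs=24.,maxa=5.9,n=5,lim=True,cur=None):
    s=manip.sense(); 
    p=np.array(s['tcp_pos']); R=np.array(s['tcp_rot'])
    c,sn=np.cos(np.radians(yaw)),np.sin(np.radians(yaw))
    G=np.array([[c,sn,0],[sn,-c,0],[0,0,-1.]])
    tgt=np.array(tgt,float)
    D=np.linalg.norm(tgt-p); A=np.linalg.norm(cv2.Rodrigues(R.T@G)[0])*57.2958
    N=max(int(np.ceil(max(D/maxs,A/maxa))),1)
    rows=[]; 
    for i in range(N):
        r=N-i
        sh=R.T@(tgt-p)/r; w=cv2.Rodrigues(R.T@G)[0].ravel()*57.2958/r
        row=np.round(np.r_[sh/25,w/6],3 if N<4 else 2); rows.append(row)
        p=p+R@row[:3]*25; R=R@cv2.Rodrigues(np.radians(row[3:]*6))[0]
    print('N',N,'now',np.round(s['tcp_pos'],1),'t',round(s['time_s'],2),'w',round(s['gripper_width'],1))
    for i in range(0,N,5): print('['+','.join('['+','.join('%g'%x for x in r)+',G]' for r in rows[i:i+5])+']')
if __name__=='__main__':
    a=[float(x) for x in sys.argv[1:]]
    plan(a[:3],a[3],*(a[4:]))
E
python3 plan.py 475 110 250 90
```

```text
N 21 now [189.  516.5 242.2] t 0.45 w 85.2
[[-0.78,-0.54,-0.01,-0,0,0.55,G],[-0.81,-0.49,-0.01,-0,0,0.56,G],[-0.83,-0.45,-0.02,-0,0,0.55,G],[-0.86,-0.4,-0.01,-0,0,0.56,G],[-0.88,-0.35,-0.02,-0,0,0.55,G]]
[[-0.9,-0.29,-0.01,-0,0,0.56,G],[-0.92,-0.24,-0.02,-0,0,0.55,G],[-0.93,-0.19,-0.01,-0,0,0.56,G],[-0.94,-0.13,-0.02,-0,0,0.55,G],[-0.94,-0.08,-0.01,-0,0,0.56,G]]
[[-0.95,-0.02,-0.02,-0,0,0.55,G],[-0.95,0.03,-0.01,-0,0,0.56,G],[-0.94,0.08,-0.02,-0,0,0.55,G],[-0.94,0.14,-0.01,-0,0,0.56,G],[-0.92,0.19,-0.02,-0,0,0.55,G]]
[[-0.91,0.25,-0.01,-0,0,0.56,G],[-0.9,0.3,-0.02,-0,0,0.55,G],[-0.88,0.35,-0.01,-0,0,0.56,G],[-0.86,0.4,-0.02,-0,0,0.55,G],[-0.83,0.45,-0.01,-0,0,0.56,G]]
[[-0.8,0.5,-0.02,-0,0,0.55,G]]
```

```bash
python3 -m pendant '[[-0.78,-0.54,-0.01,0,0,0.55,-1],[-0.81,-0.49,-0.01,0,0,0.56,-1],[-0.83,-0.45,-0.02,0,0,0.55,-1],[-0.86,-0.4,-0.01,0,0,0.56,-1],[-0.88,-0.35,-0.02,0,0,0.55,-1]]'
python3 -m pendant '[[-0.9,-0.29,-0.01,0,0,0.56,-1],[-0.92,-0.24,-0.02,0,0,0.55,-1],[-0.93,-0.19,-0.01,0,0,0.56,-1],[-0.94,-0.13,-0.02,0,0,0.55,-1],[-0.94,-0.08,-0.01,0,0,0.56,-1]]'
python3 plan.py 475 110 250 90
```

```text
time_s: 0.87
tcp_pos: [257.4, 418.7, 244.0]
tcp_rot: [[-0.8, 0.6, 0.0], [0.6, 0.8, 0.0], [-0.0, 0.0, -1.0]]
force: [1.0, 0.8, -0.2]
gripper_width: 85.2
time_s: 1.28
tcp_pos: [325.9, 321.9, 245.9]
tcp_rot: [[-0.594, 0.804, 0.0], [0.804, 0.594, 0.0], [0.0, 0.0, -1.0]]
force: [0.6, 0.5, 0.3]
gripper_width: 85.0
N 11 now [325.9 321.9 245.9] t 1.28 w 85.0
[[-0.94,-0.02,-0.01,0,-0,0.55,G],[-0.94,0.03,-0.02,0,-0,0.55,G],[-0.94,0.09,-0.01,0,-0,0.55,G],[-0.93,0.14,-0.02,0,-0,0.55,G],[-0.92,0.19,-0.01,0,-0,0.55,G]]
[[-0.91,0.25,-0.02,0,-0,0.55,G],[-0.89,0.3,-0.01,0,-0,0.55,G],[-0.88,0.35,-0.02,0,-0,0.56,G],[-0.85,0.4,-0.01,0,-0,0.55,G],[-0.83,0.45,-0.02,0,-0,0.56,G]]
[[-0.8,0.5,-0.01,0,-0,0.55,G]]
```

Tracks well.

```bash
python3 -m pendant '[[-0.94,-0.02,-0.01,0,0,0.55,-1],[-0.94,0.03,-0.02,0,0,0.55,-1],[-0.94,0.09,-0.01,0,0,0.55,-1],[-0.93,0.14,-0.02,0,0,0.55,-1],[-0.92,0.19,-0.01,0,0,0.55,-1]]'
python3 -m pendant '[[-0.91,0.25,-0.02,0,0,0.55,-1],[-0.89,0.3,-0.01,0,0,0.55,-1],[-0.88,0.35,-0.02,0,0,0.56,-1],[-0.85,0.4,-0.01,0,0,0.55,-1],[-0.83,0.45,-0.02,0,0,0.56,-1]]'
python3 -m pendant '[[-0.8,0.5,-0.01,0,0,0.55,-1],[0,0,0,0,0,0,-1]]'
python3 - <<'E'
from h import *
s=manip.sense();im=snap('wrist','w1.png')
np.save('w1.npy',np.r_[s['tcp_pos'],np.ravel(s['tcp_rot'])]);print(s['tcp_pos'],s['tcp_rot'])
for l in ('clip','open_spindle','clipped_spindle','drive_unit'):
    print(l,[(round(b['score'],2),np.round(b['bbox'])) for b in manip.boxes_of(l,'wrist')[:3]])
E
```

```text
time_s: 1.7
tcp_pos: [393.8, 225.8, 247.7]
tcp_rot: [[-0.341, 0.94, 0.0], [0.94, 0.341, 0.0], [0.0, 0.0, -1.0]]
force: [0.3, 0.3, 0.2]
gripper_width: 85.4
time_s: 2.12
tcp_pos: [462.0, 129.6, 249.6]
tcp_rot: [[-0.058, 0.998, 0.0], [0.998, 0.058, -0.0], [-0.0, 0.0, -1.0]]
force: [2.0, 0.9, -0.2]
gripper_width: 85.6
time_s: 2.28
tcp_pos: [477.2, 108.9, 249.5]
tcp_rot: [[0.003, 1.0, 0.001], [1.0, -0.003, -0.001], [-0.001, 0.001, -1.0]]
force: [0.9, 0.1, -0.1]
gripper_width: 85.3
[477.19434753 108.93183493 249.5123031 ] [[ 2.83057703e-03  9.99995823e-01  5.85252897e-04]
 [ 9.99995664e-01 -2.83010028e-03 -8.13836191e-04]
 [-8.12176467e-04  5.87553985e-04 -9.99999498e-01]]
clip [(0.72, array([328., 140.,  29.,  30.]))]
open_spindle [(0.86, array([334.,  90.,  18.,  19.]))]
clipped_spindle [(0.61, array([263.,  85.,  37.,  31.]))]
drive_unit [(0.67, array([253.,  54., 121., 138.])), (0.41, array([332., 244.,  29.,  32.]))]
```

View pics/w1.png

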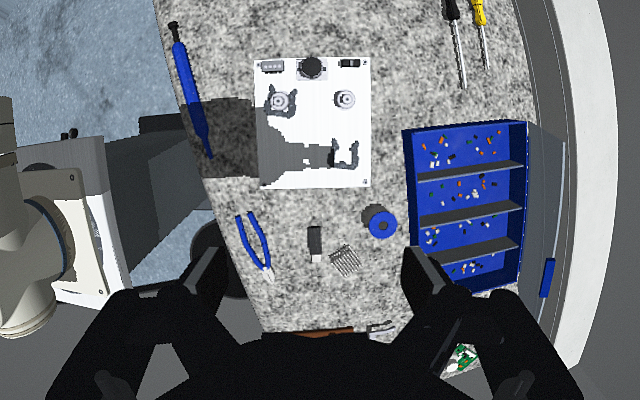

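```bash
python3 - <<'E'
from h import *
im=cv2.imread('pics/w1.png'); cv2.imwrite('pics/w1c.png',cv2.resize(im[50:196,245:385],None,fx=4,fy=4,interpolation=cv2.INTER_CUBIC))
E
```

```text
(no output)
```

View pics/w1c.png

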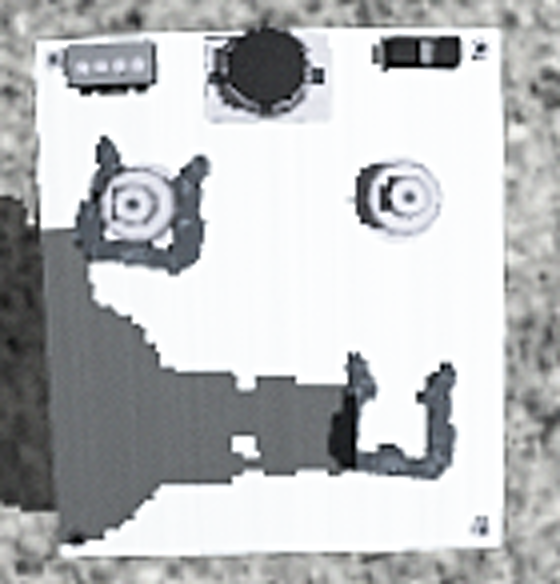

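```bash
python3 - <<'E'
from h import *
np.set_printoptions(precision=1,suppress=True)
a=np.load('w1.npy'); s=dict(tcp_pos=a[:3],tcp_rot=a[3:].reshape(3,3))
for n,x,y,z in [('plate TL',38,40,34),('TR',492,30,34),('BR',500,547,34),('BL',62,555,34),('spA',410,198,64),('spB',134,205,64),('spAcollar',404,196,54),
 ('tipL',357,353,36),('tipR',445,365,36),('backR corner',437,478,38),('backL',365,468,38),('flankR top',455,385,38),('flankR bot',453,460,38),('spool',(380-245)*4,(224-50)*4,32)]:
    print(n,at('wrist',245+x/4,50+y/4,z,s))
E
```

```text
plate TL [411.7 235.6  34. ]
TR [538.  237.8  34. ]
BR [543.5  88.4  34. ]
BL [414.5  86.4  34. ]
spA [511.8 188.5  64. ]
spB [441.7 187.   64. ]
spAcollar [511.3 189.2  54. ]
tipL [500.4 145.3  36. ]
tipR [525.3 142.1  36. ]
backR corner [523.5 109.8  38. ]
backL [502.8 112.7  38. ]
flankR top [528.  136.7  38. ]
flankR bot [528.  115.1  38. ]
spool [559.   40.1  32. ]
```

```bash
python3 plan.py 450 -184 220 5
```

```text
N 15 now [474.6 112.2 249.9] t 2.53 w 85.5
[[-0.79,-0.07,0.08,-0,-0,0.95,G],[-0.79,0.01,0.08,-0,-0,0.95,G],[-0.79,0.09,0.08,-0,-0,0.95,G],[-0.77,0.17,0.08,-0,-0,0.95,G],[-0.76,0.24,0.08,-0,-0,0.95,G]]
[[-0.73,0.32,0.08,-0,-0,0.95,G],[-0.69,0.39,0.08,-0,-0,0.95,G],[-0.65,0.45,0.08,-0,-0,0.95,G],[-0.6,0.51,0.08,-0,-0,0.94,G],[-0.55,0.57,0.08,-0,0,0.95,G]]
[[-0.49,0.62,0.08,-0,0,0.94,G],[-0.43,0.67,0.08,-0,0,0.95,G],[-0.35,0.71,0.08,-0,0,0.94,G],[-0.29,0.74,0.08,-0,0,0.95,G],[-0.21,0.76,0.07,-0,0,0.94,G]]
```

```bash
python3 -m pendant '[[-0.79,-0.07,0.08,0,0,0.95,-1],[-0.79,0.01,0.08,0,0,0.95,-1],[-0.79,0.09,0.08,0,0,0.95,-1],[-0.77,0.17,0.08,0,0,0.95,-1],[-0.76,0.24,0.08,0,0,0.95,-1]]'
python3 -m pendant '[[-0.73,0.32,0.08,0,0,0.95,-1],[-0.69,0.39,0.08,0,0,0.95,-1],[-0.65,0.45,0.08,0,0,0.95,-1],[-0.6,0.51,0.08,0,0,0.94,-1],[-0.55,0.57,0.08,0,0,0.95,-1]]'
python3 -m pendant '[[-0.49,0.62,0.08,0,0,0.94,-1],[-0.43,0.67,0.08,0,0,0.95,-1],[-0.35,0.71,0.08,0,0,0.94,-1],[-0.29,0.74,0.08,0,0,0.95,-1],[-0.21,0.76,0.07,0,0,0.94,-1]]'
python3 -m pendant '[[0,0,0,0,0,0,-1],[0,0,0,0,0,0,-1],[0,0,0,0,0,0,-1]]'
python3 - <<'E'
from h import *
s=manip.sense();im=snap('wrist','w2.png')
np.save('w2.npy',np.r_[s['tcp_pos'],np.ravel(s['tcp_rot'])]);print(s['tcp_pos'],s['tcp_rot'],s['joint_pos'])
for l in ('clip_fork','fork_rest'):
    print(l,[(round(b['score'],2),np.round(b['bbox'])) for b in manip.boxes_of(l,'wrist')[:3]])
print(manip.sense()['tcp_pos'])
E
```

```text
time_s: 2.95
tcp_pos: [466.3, 13.0, 239.9]
tcp_rot: [[0.477, 0.879, 0.0], [0.879, -0.477, 0.0], [0.0, 0.0, -1.0]]
force: [0.5, -0.7, -0.7]
gripper_width: 85.3
time_s: 3.37
tcp_pos: [458.1, -85.8, 230.0]
tcp_rot: [[0.838, 0.546, 0.001], [0.546, -0.838, -0.0], [0.0, 0.0, -1.0]]
force: [0.7, 0.4, -0.6]
gripper_width: 85.8
time_s: 3.78
tcp_pos: [449.9, -184.4, 220.2]
tcp_rot: [[0.997, 0.083, 0.0], [0.083, -0.997, -0.0], [0.0, 0.0, -1.0]]
force: [-1.1, -1.0, -0.9]
gripper_width: 85.3
time_s: 4.03
tcp_pos: [450.0, -183.5, 220.2]
tcp_rot: [[0.996, 0.089, 0.0], [0.089, -0.996, 0.0], [0.0, -0.0, -1.0]]
force: [-0.6, -0.9, 0.9]
gripper_width: 85.6
[ 449.98538576 -183.53037652  220.16639943] [[ 9.96061662e-01  8.86632012e-02  4.46157165e-05]
 [ 8.86631839e-02 -9.96061619e-01  3.01306540e-04]
 [ 7.11548053e-05 -2.96164122e-04 -9.99999954e-01]] [-3.21036082e+01  9.03922952e+00 -9.57349341e+00  7.13942864e+01
  1.59823371e-02  1.42809685e+02]
clip_fork [(0.88, array([288.,  32.,  54., 171.]))]
fork_rest [(0.44, array([ 15.,  82.,  98., 109.]))]
[ 450.13585564 -183.500594    220.27745405]
```

View pics/w2.png

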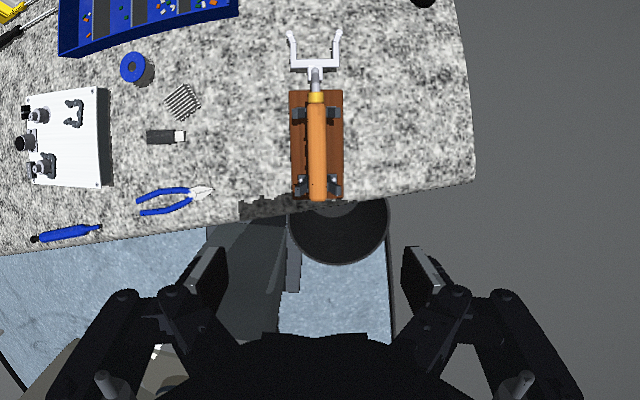

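```bash
python3 - <<'E'
from h import *
im=cv2.imread('pics/w2.png'); cv2.imwrite('pics/w2c.png',cv2.resize(im[25:210,270:360],None,fx=3.2,fy=3.2,interpolation=cv2.INTER_CUBIC))
E
```

```text
(no output)
```

View pics/w2c.png

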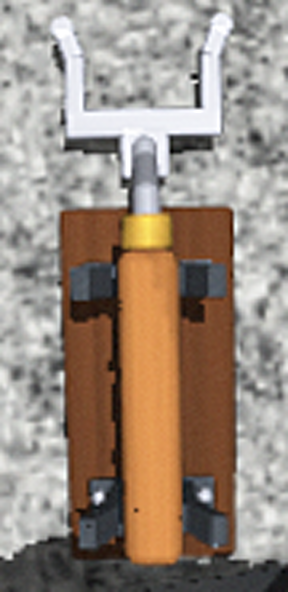

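```bash
python3 - <<'E'
from h import *
np.set_printoptions(precision=1,suppress=True)
a=np.load('w2.npy'); s=dict(tcp_pos=a[:3],tcp_rot=a[3:].reshape(3,3))
q=lambda x,y,z:at('wrist',270+x/3.2,25+y/3.2,z,s)
for n,x,y,z in [('fL',121,260,67),('fR',178,260,67),('rL',127,552,67),('rR',181,552,67),('rear',154,558,67),('ferr front',148,214,67),('woodfront',150,248,67),
 ('tipL',56,22,19),('tipR',227,22,19),('inner rear L',84,110,19),('inner R',202,108,19),('base TL',62,210,8),('base TR',232,208,8),('base BL',72,553,8),('base BR',232,555,8)]:
    print(n,q(x,y,z))
E
```

```text
fL [ 521.9 -171.3   67. ]
fR [ 523.4 -187.4   67. ]
rL [ 435.6 -180.4   67. ]
rR [ 437.  -196.6   67. ]
rear [ 434.4 -188.7   67. ]
ferr front [ 535.8 -177.7   67. ]
woodfront [ 526.1 -179.2   67. ]
tipL [ 601.8 -141.6   19. ]
tipR [ 606.8 -198.1   19. ]
inner rear L [ 571.6 -153.7   19. ]
inner R [ 575.8 -192.5   19. ]
base TL [ 537.6 -148.4    8. ]
base TR [ 543.5 -206.4    8. ]
base BL [ 415.4 -161.2    8. ]
base BR [ 419.8 -219.4    8. ]
```

```bash
python3 plan.py 479 -183.7 110 6; python3 -c "print(62/25/4)"
```

```text
N 5 now [ 450.1 -183.5  220.3] t 4.18 w 85.5
[[0.23,0.02,0.88,0,-0,-0.03,G],[0.23,0.02,0.88,0,-0,-0.03,G],[0.23,0.02,0.88,0,-0,-0.03,G],[0.23,0.03,0.89,0,-0,-0.03,G],[0.23,0.03,0.88,0,-0,-0.04,G]]
0.62
```

```bash
python3 -m pendant '[[0.23,0.02,0.88,0,0,-0.03,-1],[0.23,0.02,0.88,0,0,-0.03,-1],[0.23,0.02,0.88,0,0,-0.03,-1],[0.23,0.03,0.89,0,0,-0.03,-1],[0.23,0.03,0.88,0,0,-0.04,-1]]'
python3 -m pendant '[[0,0,0.62,0,0,0,-1],[0,0,0.62,0,0,0,-1],[0,0,0,0,0,0,-1]]'
python3 - <<'E'
from h import *
s=manip.sense();im=snap('wrist','w3.png');print(s['tcp_pos'],s['force'])
E
python3 plan.py 479 -183.7 48 6
```

```text
time_s: 4.6
tcp_pos: [479.3, -184.1, 109.1]
tcp_rot: [[0.995, 0.105, 0.001], [0.105, -0.995, -0.0], [0.001, 0.0, -1.0]]
force: [0.6, -0.7, -0.0]
gripper_width: 85.2
time_s: 4.85
tcp_pos: [477.8, -183.4, 76.3]
tcp_rot: [[0.995, 0.104, -0.004], [0.104, -0.995, 0.002], [-0.003, -0.003, -1.0]]
force: [-1.0, 0.1, 0.5]
gripper_width: 85.8
[ 477.7911267  -183.37822218   76.30483035] [-0.97498902  0.14686324  0.48915313]
N 2 now [ 478.3 -183.8   77.9] t 4.9 w 85.2
[[0.015,0.001,0.598,-0.008,0.01,-0.002,G],[0.014,-0,0.597,-0.007,0.01,-0.003,G]]
```

View pics/w3.png

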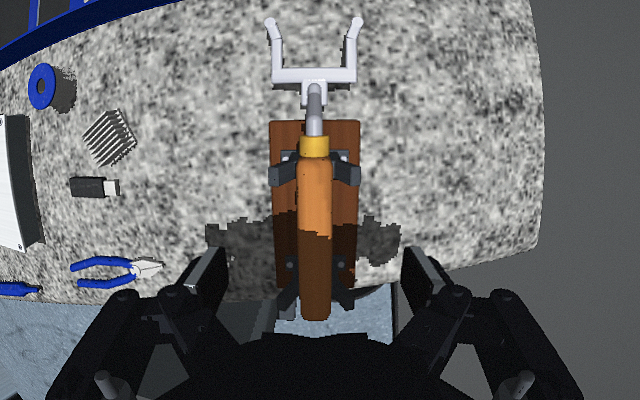

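```bash
python3 -m pendant '[[0.015,0,0.6,0,0,0,-1],[0.015,0,0.6,0,0,0,-1],[0,0,0,0,0,0,-1],[0,0,0,0,0,0,-1]]'
python3 -m pendant '[[0,0,0,0,0,0,1],[0,0,0,0,0,0,1],[0,0,0,0,0,0,1],[0,0,0,0,0,0,1],[0,0,0,0,0,0,1]]'
python3 -m pendant '[[0,0,0,0,0,0,1],[0,0,0,0,0,0,1],[0,0,0,0,0,0,1]]'
python3 - <<'E'
from h import *
s=manip.sense();im=snap('wrist','w4.png');print(s['tcp_pos'],s['force'],s['gripper_width'])
E
```

```text
time_s: 5.23
tcp_pos: [479.8, -184.6, 49.6]
tcp_rot: [[0.995, 0.103, 0.0], [0.103, -0.995, -0.0], [0.0, 0.0, -1.0]]
force: [-0.6, 0.5, 0.4]
gripper_width: 85.5
time_s: 5.65
tcp_pos: [479.8, -184.9, 49.2]
tcp_rot: [[0.995, 0.102, 0.001], [0.102, -0.995, -0.0], [0.0, 0.0, -1.0]]
force: [0.5, -1.0, -0.3]
gripper_width: 25.7
time_s: 5.9
tcp_pos: [479.8, -184.8, 49.2]
tcp_rot: [[0.995, 0.103, 0.001], [0.103, -0.995, -0.0], [0.001, 0.0, -1.0]]
force: [-1.0, 0.6, 6.4]
gripper_width: 16.7
[ 479.8251211  -184.84409542   49.23463865] [-1.00610018  0.59335755  6.3928131 ] 16.67073912571519
```

View pics/w4.png

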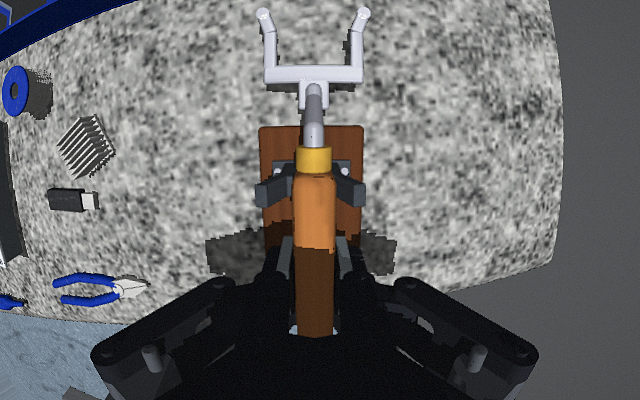

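```bash
python3 -m pendant '[[0,0,-0.2,0,0,0,1],[0,0,-0.6,0,0,0,1],[0,0,-0.9,0,0,0,1],[0,0,-0.9,0,0,0,1],[0,0,-0.4,0,0,0,1]]'
python3 - <<'E'
from h import *
s=manip.sense();im=snap('wrist','w5.png');print(s['tcp_pos'],s['force'],s['gripper_width'])
E
python3 plan.py 512.5 -48 110 90
```

```text
time_s: 6.37
tcp_pos: [480.3, -185.2, 126.3]
tcp_rot: [[0.995, 0.102, 0.002], [0.102, -0.995, -0.001], [0.002, 0.002, -1.0]]
force: [0.1, -0.1, -1.7]
gripper_width: 17.3
[ 480.3364442  -185.21999397  126.30691246] [ 0.06136481 -0.11715911 -1.7039364 ] 17.274382179565432
N 15 now [ 480.8 -185.5  127.1] t 6.42 w 17.3
[[0.12,-0.36,0.04,0,-0,-0.93,G],[0.16,-0.34,0.05,0,-0,-0.93,G],[0.19,-0.33,0.04,0,-0,-0.94,G],[0.22,-0.31,0.05,0,-0,-0.93,G],[0.25,-0.28,0.04,0,0,-0.94,G]]
[[0.27,-0.26,0.05,0,0,-0.93,G],[0.3,-0.23,0.04,0,0,-0.94,G],[0.32,-0.2,0.05,0.01,0,-0.93,G],[0.34,-0.17,0.05,0,0,-0.94,G],[0.35,-0.13,0.04,0.01,0,-0.93,G]]
[[0.36,-0.1,0.05,0,0,-0.94,G],[0.37,-0.06,0.04,0.01,0,-0.93,G],[0.37,-0.02,0.05,0,0,-0.94,G],[0.37,0.01,0.04,0.01,0,-0.93,G],[0.38,0.05,0.05,0,0.01,-0.94,G]]
```

View pics/w5.png

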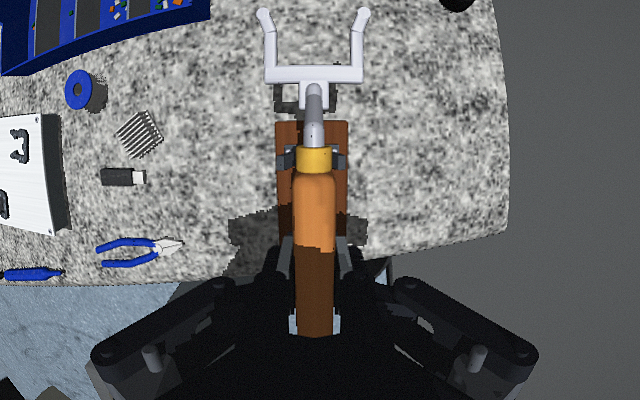

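```bash
python3 -m pendant '[[0.12,-0.36,0.04,0,0,-0.93,1],[0.16,-0.34,0.05,0,0,-0.93,1],[0.19,-0.33,0.04,0,0,-0.94,1],[0.22,-0.31,0.05,0,0,-0.93,1],[0.25,-0.28,0.04,0,0,-0.94,1]]'
python3 -m pendant '[[0.27,-0.26,0.05,0,0,-0.93,1],[0.3,-0.23,0.04,0,0,-0.94,1],[0.32,-0.2,0.05,0,0,-0.93,1],[0.34,-0.17,0.05,0,0,-0.94,1],[0.35,-0.13,0.04,0,0,-0.93,1]]'
python3 -m pendant '[[0.36,-0.1,0.05,0,0,-0.94,1],[0.37,-0.06,0.04,0,0,-0.93,1],[0.37,-0.02,0.05,0,0,-0.94,1],[0.37,0.01,0.04,0,0,-0.93,1],[0.38,0.05,0.05,0,0,-0.94,1]]'
python3 -m pendant '[[0,0,0,0,0,0,1],[0,0,0,0,0,0,1],[0,0,0,0,0,0,1]]'
python3 - <<'E'
from h import *
s=manip.sense();im=snap('wrist','w6.png');print(s['tcp_pos'],s['force'],s['gripper_width'],s['joint_pos'])
np.save('w6.npy',np.r_[s['tcp_pos'],np.ravel(s['tcp_rot'])])
cv2.imwrite('pics/w6c.png',cv2.resize(im[0:150,220:420],None,fx=4,fy=4,interpolation=cv2.INTER_CUBIC))
E
```

```text
time_s: 6.83
tcp_pos: [490.0, -138.1, 117.1]
tcp_rot: [[0.827, 0.562, -0.001], [0.562, -0.827, 0.001], [-0.001, -0.001, -1.0]]
force: [0.6, -0.2, -0.7]
gripper_width: 16.9
time_s: 7.25
tcp_pos: [500.4, -92.2, 111.4]
tcp_rot: [[0.466, 0.885, -0.001], [0.885, -0.466, 0.0], [-0.0, -0.001, -1.0]]
force: [0.6, 0.3, -0.3]
gripper_width: 17.4
time_s: 7.67
tcp_pos: [511.0, -46.7, 105.7]
tcp_rot: [[-0.005, 1.0, -0.001], [1.0, 0.005, 0.0], [0.0, -0.001, -1.0]]
force: [0.8, -0.5, -1.2]
gripper_width: 17.5
time_s: 7.92
tcp_pos: [511.1, -47.5, 106.3]
tcp_rot: [[0.003, 1.0, -0.001], [1.0, -0.003, -0.0], [-0.0, -0.001, -1.0]]
force: [0.1, -0.2, -1.3]
gripper_width: 17.1
[511.14478292 -47.49971652 106.30363567] [ 0.05097327 -0.20217698 -1.26486133] 17.072128319686275 [-1.46740269e+01  1.58698407e+01 -1.80851664e+01  5.60848320e+01
 -1.36308556e-02  7.55040760e+01]
```

View pics/w6.png

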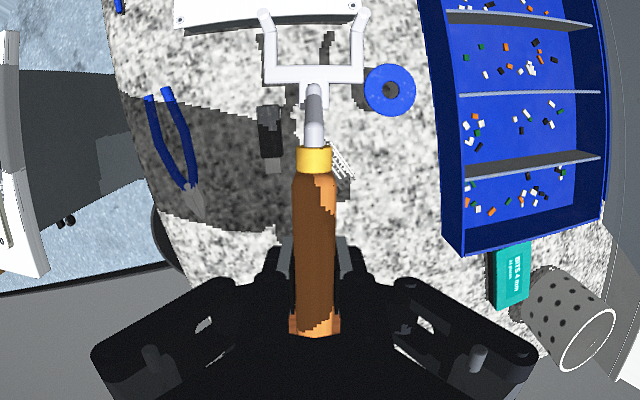

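View pics/w6c.png

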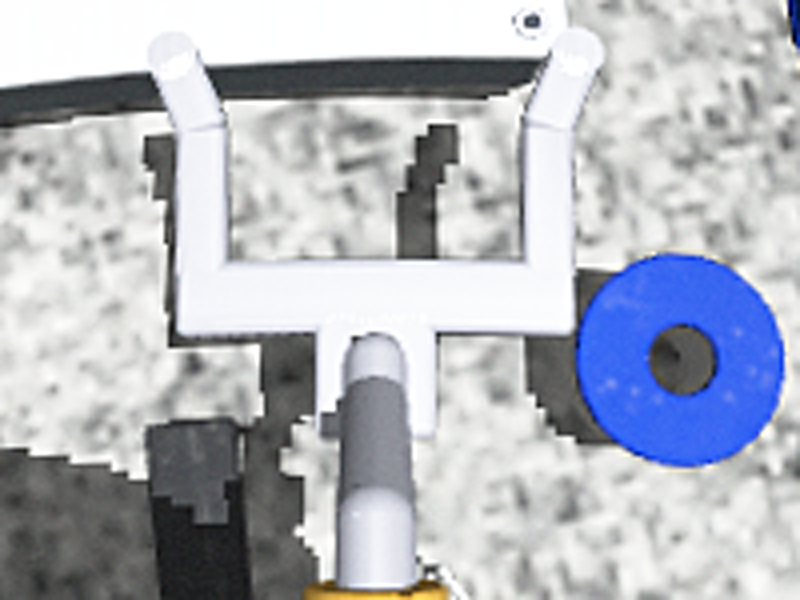

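```bash
cat > tl.py <<'E'
from h import *
def tool(u,v,zt):
    s=dict(tcp_pos=np.zeros(3),tcp_rot=np.eye(3)); return at('wrist',u,v,zt,s)
E
python3 - <<'E'
from tl import *
np.set_printoptions(precision=1,suppress=True)
q=lambda x,y,z:tool(220+x/4,y/4,z)
for z in (30.2,32,28):
  print(z,[q(x,y,z)[:2] for x,y in [(228,262),(525,262),(175,330),(573,333),(172,40),(580,40),(225,130),(523,130)]])
# rest of handle
E
```

```text
30.2 [array([ 94.8, -19. ]), array([94.8, 19.5]), array([ 85.9, -26. ]), array([85.5, 25.8]), array([126.1, -26.6]), array([126.1,  26.9]), array([112.9, -19.4]), array([112.8,  19.3])]
32 [array([ 95. , -19.2]), array([95. , 19.7]), array([ 86.1, -26.3]), array([85.6, 26.1]), array([126.7, -26.9]), array([126.7,  27.2]), array([113.3, -19.6]), array([113.3,  19.5])]
28 [array([ 94.5, -18.7]), array([94.5, 19.2]), array([ 85.8, -25.6]), array([85.3, 25.5]), array([125.4, -26.2]), array([125.4,  26.6]), array([112.3, -19.2]), array([112.3,  19. ])]
```

```bash
python3 plan.py 513 -10 125 90
```

```text
N 2 now [511.2 -47.6 106.5] t 7.97 w 16.9
[[0.753,0.034,-0.371,-0.002,0,-0.014,G],[0.752,0.035,-0.37,-0.003,0.001,-0.013,G]]
```

```bash
python3 -m pendant '[[0.75,0.03,-0.37,0,0,0,1],[0.75,0.03,-0.37,0,0,0,1],[0,0,0,0,0,0,1],[0,0,0,0,0,0,1],[0,0,0,0,0,0,1]]'
python3 - <<'E'
from h import *
s=manip.sense();im=snap('wrist','w7.png');print(s['tcp_pos'],s['force'],s['gripper_width'])
np.save('w7.npy',np.r_[s['tcp_pos'],np.ravel(s['tcp_rot'])])
for l in ('clip','open_spindle'):
    print(l,[(round(b['score'],2),np.round(b['bbox'])) for b in manip.boxes_of(l,'wrist')[:3]])
cv2.imwrite('pics/w7c.png',cv2.resize(im[0:150,220:420],None,fx=4,fy=4,interpolation=cv2.INTER_CUBIC))
E
```

```text
time_s: 8.38
tcp_pos: [512.8, -10.3, 125.0]
tcp_rot: [[0.001, 1.0, -0.0], [1.0, -0.001, -0.0], [-0.0, -0.0, -1.0]]
force: [-0.7, -1.2, -0.9]
gripper_width: 17.1
[512.79747721 -10.25981239 125.02792697] [-0.70195487 -1.19672363 -0.92386489] 17.066180068798772
clip [(0.69, array([285.,   4.,  49.,  38.]))]
open_spindle []
```

View pics/w7c.png

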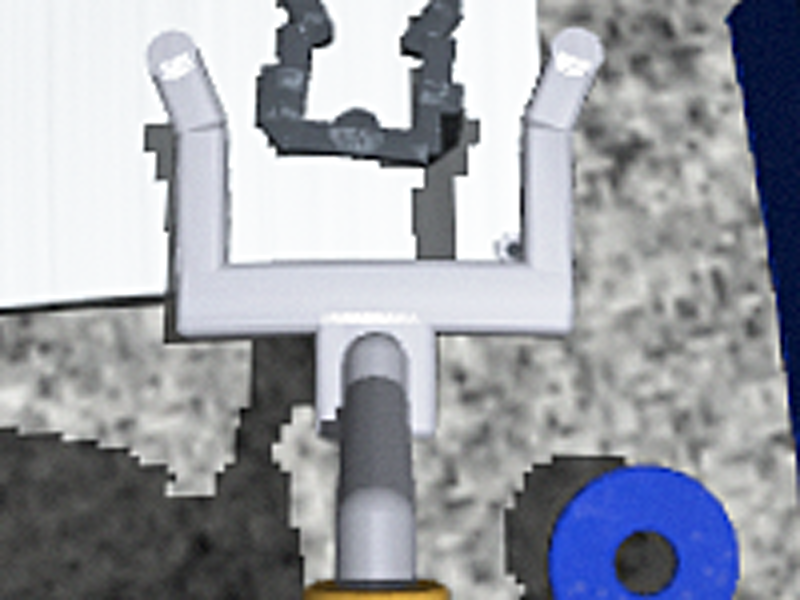

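```bash
python3 - <<'E'
from h import *
np.set_printoptions(precision=1,suppress=True)
a=np.load('w7.npy'); s=dict(tcp_pos=a[:3],tcp_rot=a[3:].reshape(3,3))
for n,x,y in [('rearL',278,152),('rearR',428,164),('flankLtop',259,68),('flankLbot',258,125),('flankRtop',463,85),('flankRbot',463,133),('innerL',308,118),('innerR',410,130),('bump',356,110)]:
    print(n,at('wrist',220+x/4,y/4,38,s))
print(proj('wrist',[[511.5,188.5,54]],s))
E
```

```text
rearL [496.  111.9  38. ]
rearR [522.2 109.5  38. ]
flankLtop [492.6 128.   38. ]
flankLbot [492.5 117.1  38. ]
flankRtop [528.4 124.5  38. ]
flankRbot [528.3 115.4  38. ]
innerL [501.3 118.2  38. ]
innerR [519.1 115.8  38. ]
bump [509.6 119.6  38. ]
[[311.5 -65.4]]
```

```bash
python3 plan.py 511 -24 80 90 16
```

```text
N 3 now [512.7 -10.4 124.9] t 8.53 w 17.5
[[-0.181,-0.022,0.598,-0.002,0,-0.004,G],[-0.181,-0.022,0.598,-0.002,0,-0.004,G],[-0.181,-0.023,0.598,-0.002,0.001,-0.004,G]]
```

```bash
python3 -m pendant '[[-0.18,-0.02,0.6,0,0,0,1],[-0.18,-0.02,0.6,0,0,0,1],[-0.18,-0.02,0.6,0,0,0,1],[0,0,0.1,0,0,0,1],[0,0,0,0,0,0,1]]'
python3 -m pendant '[[0,0,0.1,0,0,0,1],[0,0,0.06,0,0,0,1],[0,0,0,0,0,0,1]]'
python3 - <<'E'
from h import *
s=manip.sense();im=snap('wrist','w8.png');print(s['tcp_pos'],s['force'],s['gripper_width'])
im=snap('scene','s8.png')
E
```

```text
time_s: 8.95
tcp_pos: [510.7, -23.6, 76.9]
tcp_rot: [[0.001, 1.0, -0.002], [1.0, -0.001, 0.0], [0.0, -0.002, -1.0]]
force: [1.2, -0.2, -0.9]
gripper_width: 17.0
time_s: 9.2
tcp_pos: [511.7, -23.2, 74.1]
tcp_rot: [[-0.0, 1.0, 0.001], [1.0, 0.0, -0.0], [-0.0, 0.001, -1.0]]
force: [-0.5, -0.4, -0.2]
gripper_width: 17.2
[511.65393816 -23.16221109  74.14058632] [-0.53583607 -0.41703067 -0.15654342] 17.24786227897113
```

View pics/w8.png

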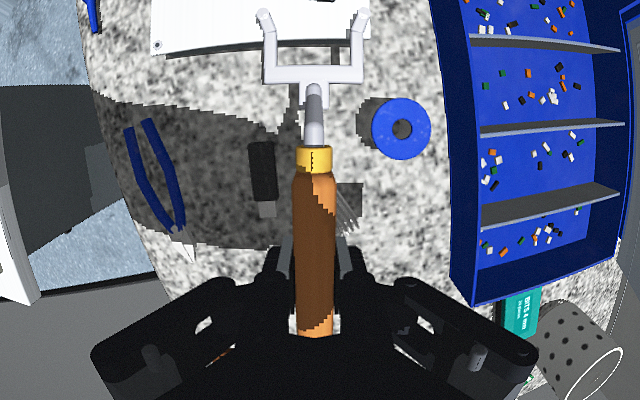

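View pics/s8.png

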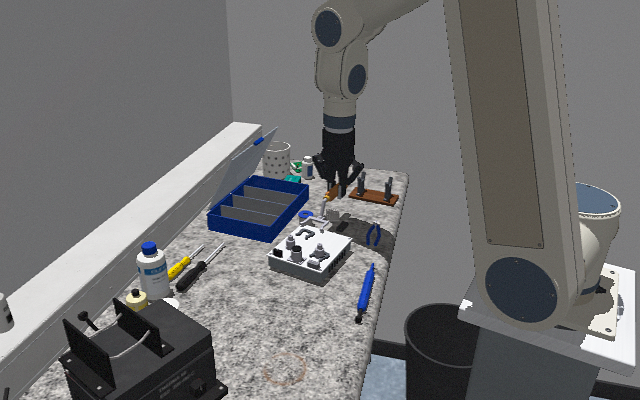

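```bash
python3 -m pendant '[[0,0,0.05,0,0,0,1],[0,0,0.05,0,0,0,1],[0,0,0,0,0,0,1],[0,0,0,0,0,0,1]]'; python3 -m pendant '[[0,0,0.04,0,0,0,1],[0,0,0,0,0,0,1],[0,0,0,0,0,0,1]]'
```

```text
time_s: 9.63
tcp_pos: [511.3, -23.2, 71.2]
tcp_rot: [[-0.0, 1.0, -0.0], [1.0, 0.0, 0.0], [0.0, -0.0, -1.0]]
force: [0.2, -0.8, -1.2]
gripper_width: 16.8
time_s: 9.88
tcp_pos: [511.4, -23.2, 70.2]
tcp_rot: [[-0.0, 1.0, -0.0], [1.0, 0.0, 0.0], [0.0, -0.0, -1.0]]
force: [-0.6, 0.5, -1.6]
gripper_width: 16.8
```

```bash
python3 -m pendant '[[0.4,0,0,0,0,0,1],[0.4,0,0,0,0,0,1],[0.4,0,0,0,0,0,1],[0.2,0,0,0,0,0,1],[0,0,0,0,0,0,1]]'
python3 - <<'E'
from h import *
s=manip.sense();im=snap('wrist','w9.png');print(s['tcp_pos'],s['force'],s['gripper_width'])
cv2.imwrite('pics/w9c.png',cv2.resize(im[0:150,220:420],None,fx=4,fy=4,interpolation=cv2.INTER_CUBIC))
E
```

```text
time_s: 10.3
tcp_pos: [511.3, 13.3, 70.3]
tcp_rot: [[-0.002, 1.0, -0.0], [1.0, 0.002, 0.0], [0.0, -0.0, -1.0]]
force: [-0.1, -0.5, -1.0]
gripper_width: 17.0
[511.26974823  13.33909525  70.31135677] [-0.1207494  -0.51337923 -1.03996844] 16.981530605796824
```

View pics/w9c.png

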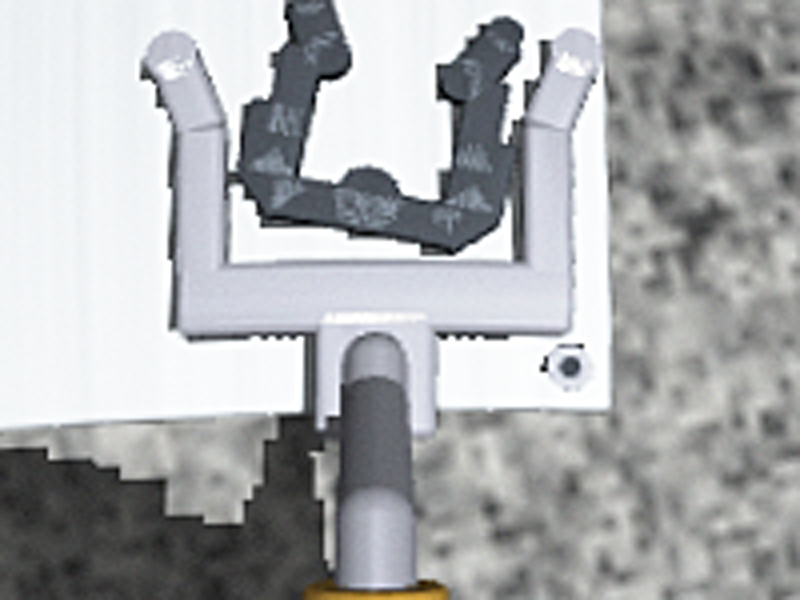

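```bash
python3 -m pendant '[[0.12,0,0,0,0,0,1],[0.12,0,0,0,0,0,1],[0.12,0,0,0,0,0,1],[0.12,0,0,0,0,0,1],[0,0,0,0,0,0,1]]'
python3 - <<'E'
from h import *
s=manip.sense();im=snap('wrist','w10.png');print(s['tcp_pos'],s['force'],s['gripper_width'])
cv2.imwrite('pics/w10c.png',cv2.resize(im[0:150,220:420],None,fx=4,fy=4,interpolation=cv2.INTER_CUBIC))
E
```

```text
time_s: 10.77
tcp_pos: [511.4, 24.2, 70.3]
tcp_rot: [[-0.0, 1.0, -0.0], [1.0, 0.0, 0.0], [0.0, -0.0, -1.0]]
force: [-0.4, 0.3, -1.0]
gripper_width: 17.0
[511.38204818  24.17269378  70.27875737] [-0.38053532  0.29018617 -1.02571157] 17.020112071238966
```

View pics/w10c.png

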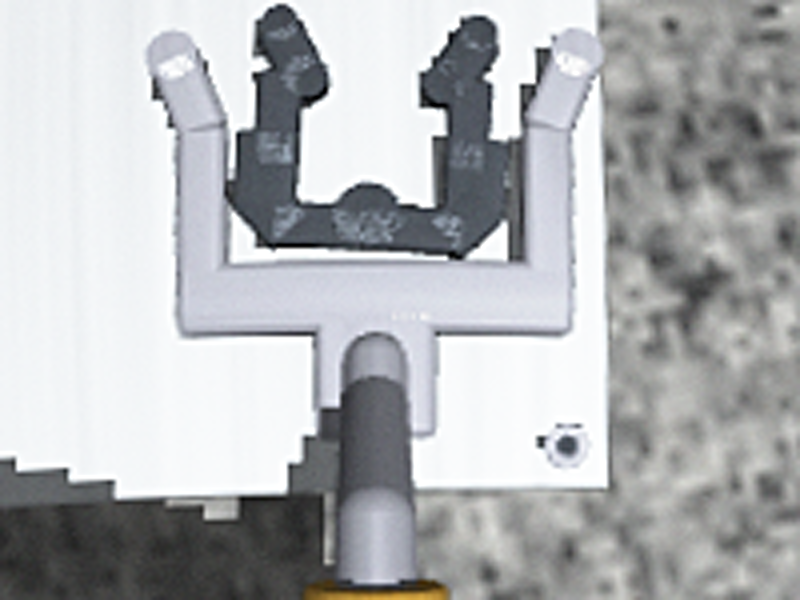

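```bash
python3 -m pendant '[[0.2,0,0,0,0,0,1],[0.25,0,0,0,0,0,1],[0.25,0,0,0,0,0,1],[0.25,0,0,0,0,0,1],[0.1,0,0,0,0,0,1]]'
python3 -m pendant '[[0,0,0,0,0,0,1]]'
python3 - <<'E'
from h import *
s=manip.sense();im=snap('wrist','w11.png');print(s['tcp_pos'],s['force'],s['gripper_width'])
np.save('w11.npy',np.r_[s['tcp_pos'],np.ravel(s['tcp_rot'])])
cv2.imwrite('pics/w11c.png',cv2.resize(im[0:150,220:420],None,fx=4,fy=4,interpolation=cv2.INTER_CUBIC))
print(proj('wrist',[[511.5,188.5,34],[511.5,188.5,54],[441.5,187,34]],s))
E
```

```text
time_s: 11.23
tcp_pos: [511.3, 51.1, 70.3]
tcp_rot: [[-0.001, 1.0, 0.0], [1.0, 0.001, 0.0], [0.0, 0.0, -1.0]]
force: [0.1, -0.1, -0.3]
gripper_width: 17.0
time_s: 11.32
tcp_pos: [511.3, 50.8, 70.3]
tcp_rot: [[-0.001, 1.0, -0.0], [1.0, 0.001, 0.0], [0.0, -0.0, -1.0]]
force: [0.2, 0.2, -1.3]
gripper_width: 17.0
[511.33353083  50.84027764  70.29068848] [ 0.21960707  0.21580781 -1.25465218] 16.97729307039529
[[314.220971    -7.14002465]
 [314.27811916 -20.7114784 ]
 [191.48214288   4.90776115]]
```

View pics/w11c.png

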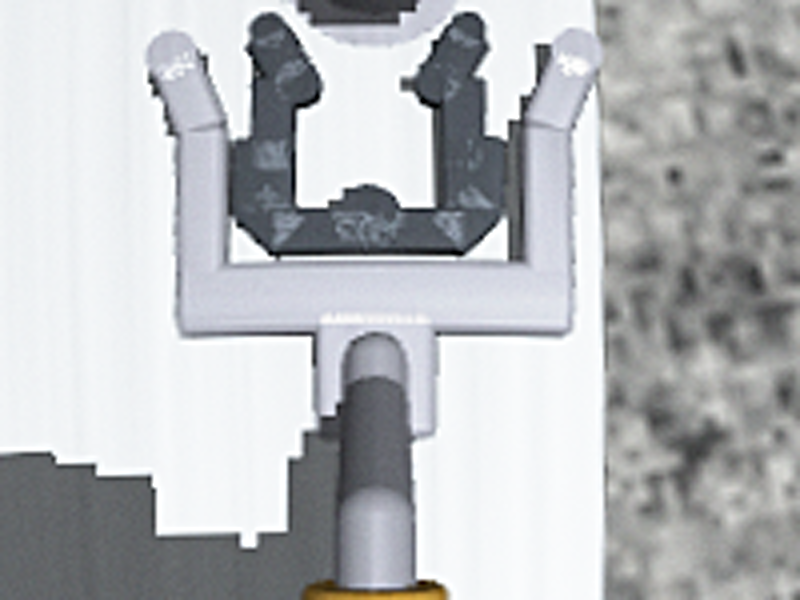

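```bash
python3 -m pendant '[[0.08,0.02,0,0,0,0,1],[0.1,0.02,0,0,0,0,1],[0.1,0,0,0,0,0,1],[0.1,0,0,0,0,0,1],[0.08,0,0,0,0,0,1]]'
python3 - <<'E'
from h import *
s=manip.sense();im=snap('wrist','w12.png');print(s['tcp_pos'],s['force'],s['gripper_width'])
cv2.imwrite('pics/w12c.png',cv2.resize(im[0:150,220:420],None,fx=4,fy=4,interpolation=cv2.INTER_CUBIC))
E
```

```text
time_s: 11.78
tcp_pos: [512.4, 61.7, 70.3]
tcp_rot: [[0.0, 1.0, -0.0], [1.0, -0.0, 0.0], [0.0, -0.0, -1.0]]
force: [-0.2, -0.4, -1.0]
gripper_width: 17.2
[512.41941908  61.72852431  70.27364366] [-0.23147629 -0.38513902 -1.04396292] 17.22399191032299
```

View pics/w12c.png

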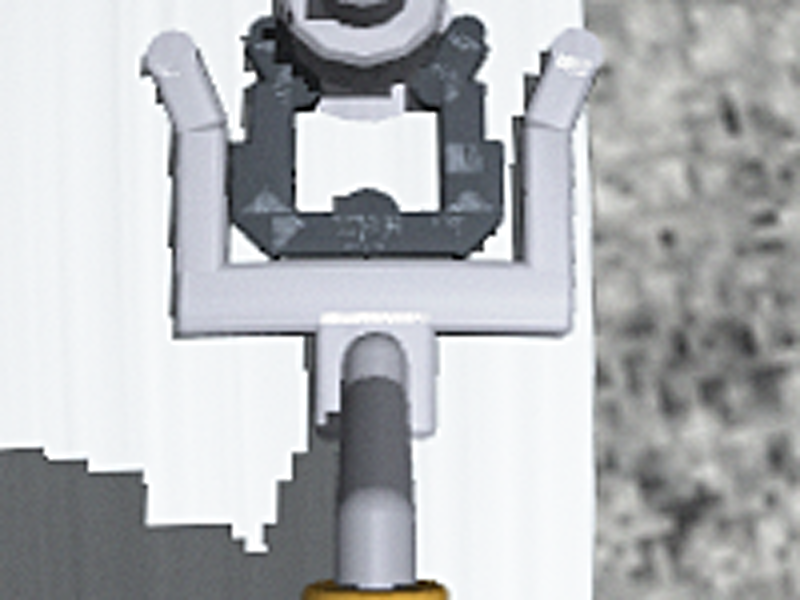

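Centred on the spindle (collar around x=365, clip centre 367). Now push on.

```bash
python3 -m pendant '[[0.08,0,0,0,0,0,1],[0.08,0,0,0,0,0,1],[0,0,0,0,0,0,1]]'
python3 -m pendant '[[0.06,0,0,0,0,0,1],[0.06,0,0,0,0,0,1],[0,0,0,0,0,0,1]]'
python3 -m pendant '[[0.06,0,0,0,0,0,1],[0.06,0,0,0,0,0,1],[0,0,0,0,0,0,1]]'
```

```text
time_s: 12.08
tcp_pos: [512.3, 65.6, 70.3]
tcp_rot: [[-0.0, 1.0, -0.0], [1.0, 0.0, -0.0], [-0.0, -0.0, -1.0]]
force: [-0.6, -0.7, -0.5]
gripper_width: 17.0
time_s: 12.33
tcp_pos: [512.4, 68.1, 70.4]
tcp_rot: [[0.0, 1.0, 0.0], [1.0, -0.0, -0.001], [-0.001, 0.0, -1.0]]
force: [0.2, -3.4, 0.0]
gripper_width: 16.9
time_s: 12.58
tcp_pos: [512.3, 71.9, 70.2]
tcp_rot: [[-0.0, 1.0, -0.0], [1.0, 0.0, 0.001], [0.001, -0.0, -1.0]]
force: [-0.8, -0.2, -1.5]
gripper_width: 17.1
```

```bash
python3 - <<'E'
from h import *
s=manip.sense();im=snap('wrist','w13.png');print(s['tcp_pos'],s['force'],s['gripper_width'])
cv2.imwrite('pics/w13c.png',cv2.resize(im[0:150,220:420],None,fx=4,fy=4,interpolation=cv2.INTER_CUBIC))
E
```

```text
[512.32658535  71.8901869   70.2281992 ] [-0.80425818 -0.18828432 -1.47315752] 17.060561923008173
```

View pics/w13c.png

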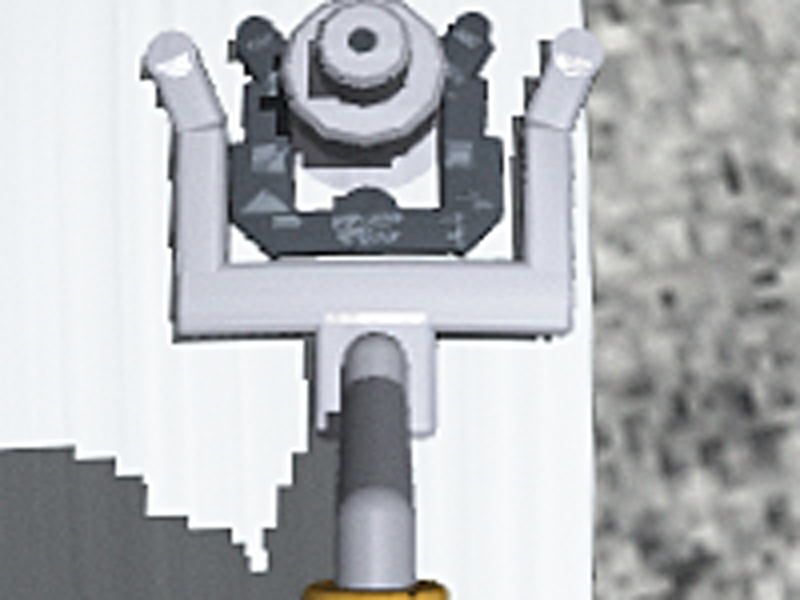

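```bash
python3 -m pendant '[[0.06,0,0,0,0,0,1],[0.06,0,0,0,0,0,1],[0,0,0,0,0,0,1]]'
python3 -m pendant '[[0.04,0,0,0,0,0,1],[0.04,0,0,0,0,0,1],[0,0,0,0,0,0,1]]'
python3 - <<'E'
from h import *
s=manip.sense();im=snap('wrist','w14.png');print(s['tcp_pos'],s['force'],s['gripper_width'])
cv2.imwrite('pics/w14c.png',cv2.resize(im[0:150,220:420],None,fx=4,fy=4,interpolation=cv2.INTER_CUBIC))
E
```

```text
time_s: 12.88
tcp_pos: [512.4, 74.9, 70.3]
tcp_rot: [[-0.0, 1.0, 0.0], [1.0, 0.0, 0.0], [0.0, 0.0, -1.0]]
force: [0.3, -0.3, -1.4]
gripper_width: 16.9
time_s: 13.13
tcp_pos: [512.4, 76.7, 70.3]
tcp_rot: [[-0.0, 1.0, -0.0], [1.0, 0.0, 0.0], [0.0, -0.0, -1.0]]
force: [0.6, -0.1, -2.2]
gripper_width: 17.5
[512.38610799  76.71562038  70.27090677] [ 0.63317877 -0.11836438 -2.23233031] 17.490842196240322
```

View pics/w14c.png

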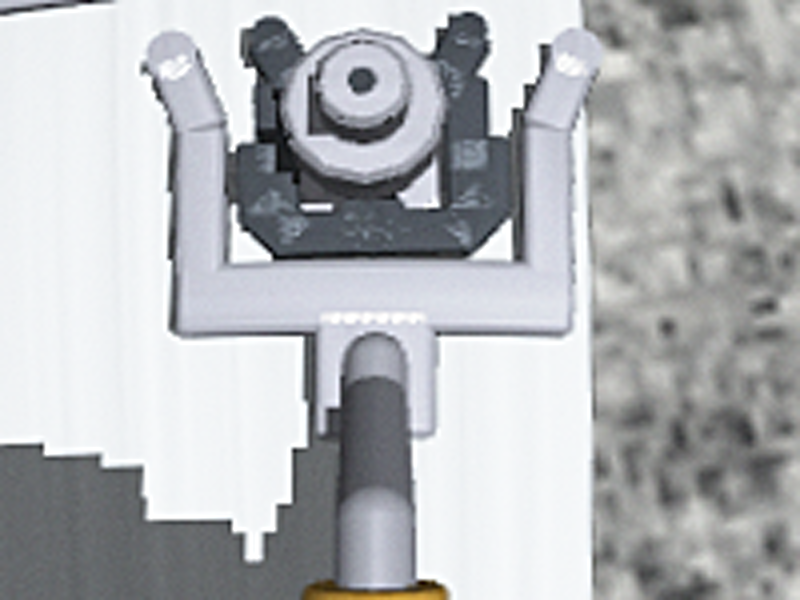

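```bash
python3 - <<'E'
from h import *
np.set_printoptions(precision=1,suppress=True)
s=manip.sense()
for n,x,y,z in [('collar',364,107,54),('end',362,80,64),('rear',375,256,38)]:
    print(n,at('wrist',220+x/4,y/4,z,s))
E
python3 -m pendant '[[0.04,0,0,0,0,0,1],[0,0,0,0,0,0,1]]'
python3 -m pendant '[[0.04,0,0,0,0,0,1],[0,0,0,0,0,0,1]]'
```

```text
collar [511.1 188.7  54. ]
end [511.  189.3  64. ]
rear [512.4 172.2  38. ]
time_s: 13.35
tcp_pos: [512.4, 77.4, 70.3]
tcp_rot: [[0.0, 1.0, 0.0], [1.0, -0.0, -0.0], [-0.0, 0.0, -1.0]]
force: [-0.3, -0.9, -0.3]
gripper_width: 17.1
time_s: 13.52
tcp_pos: [512.5, 78.0, 70.4]
tcp_rot: [[0.0, 1.0, 0.0], [1.0, -0.0, -0.001], [-0.001, 0.0, -1.0]]
force: [-0.9, -4.2, -0.1]
gripper_width: 17.5
```

```bash
python3 -m pendant '[[0.04,0,0,0,0,0,1],[0,0,0,0,0,0,1]]'
python3 -m pendant '[[0.04,0,0,0,0,0,1],[0,0,0,0,0,0,1]]'
python3 - <<'E'
from h import *
s=manip.sense();im=snap('wrist','w15.png');print(s['tcp_pos'],s['force'],s['gripper_width'])
cv2.imwrite('pics/w15c.png',cv2.resize(im[0:150,220:420],None,fx=4,fy=4,interpolation=cv2.INTER_CUBIC))
E
```

```text
time_s: 13.68
tcp_pos: [512.5, 78.4, 70.5]
tcp_rot: [[0.001, 1.0, 0.0], [1.0, -0.001, -0.003], [-0.003, 0.0, -1.0]]
force: [-0.0, -9.1, 1.3]
gripper_width: 17.2
time_s: 13.85
tcp_pos: [512.6, 78.7, 70.7]
tcp_rot: [[0.001, 1.0, 0.0], [1.0, -0.001, -0.004], [-0.004, 0.0, -1.0]]
force: [-0.7, -13.5, 3.1]
gripper_width: 17.1
[512.59763491  78.68346706  70.65819177] [ -0.72583056 -13.48853486   3.05581504] 17.129133656740123
```

View pics/w15c.png

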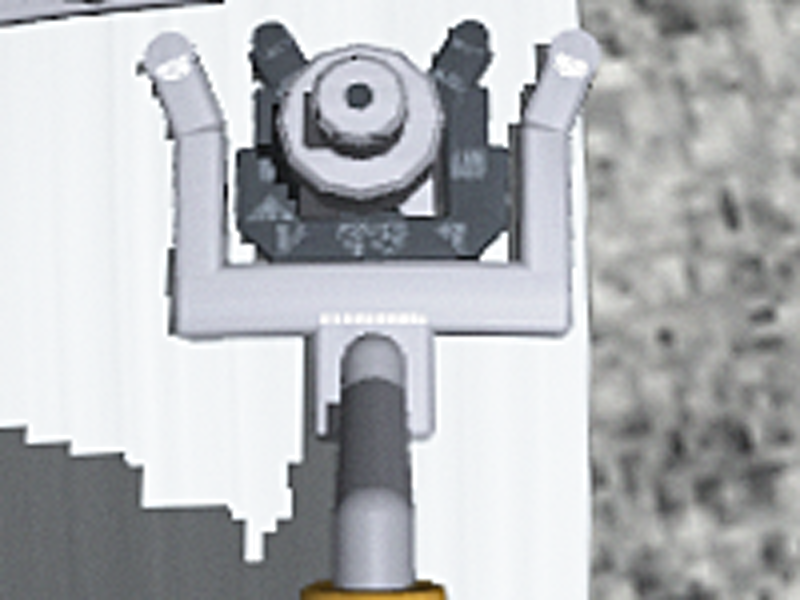

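```bash
python3 -m pendant '[[0.04,0,0,0,0,0,1],[0.02,0,0,0,0,0,1],[0,0,0,0,0,0,1]]'
python3 -m pendant '[[-0.2,0,0,0,0,0,1],[-0.3,0,0,0,0,0,1],[-0.3,0,0,0,0,0,1],[0,0,0,0,0,0,1],[0,0,0,0,0,0,1]]'
python3 - <<'E'
from h import *
s=manip.sense();im=snap('wrist','w16.png');print(s['tcp_pos'],s['force'],s['gripper_width'])
cv2.imwrite('pics/w16c.png',cv2.resize(im[0:150,220:420],None,fx=4,fy=4,interpolation=cv2.INTER_CUBIC))
E
```

```text
time_s: 14.15
tcp_pos: [512.7, 79.1, 70.9]
tcp_rot: [[0.002, 1.0, 0.001], [1.0, -0.002, -0.007], [-0.007, 0.001, -1.0]]
force: [-1.9, -19.3, 6.4]
gripper_width: 17.4
time_s: 14.57
tcp_pos: [512.4, 61.8, 70.2]
tcp_rot: [[0.001, 1.0, -0.0], [1.0, -0.001, 0.001], [0.001, -0.0, -1.0]]
force: [-0.1, 0.1, -0.5]
gripper_width: 17.1
[512.37491913  61.78057698  70.18808546] [-0.12709939  0.08672836 -0.47271017] 17.12169086852731
```

View pics/w16c.png

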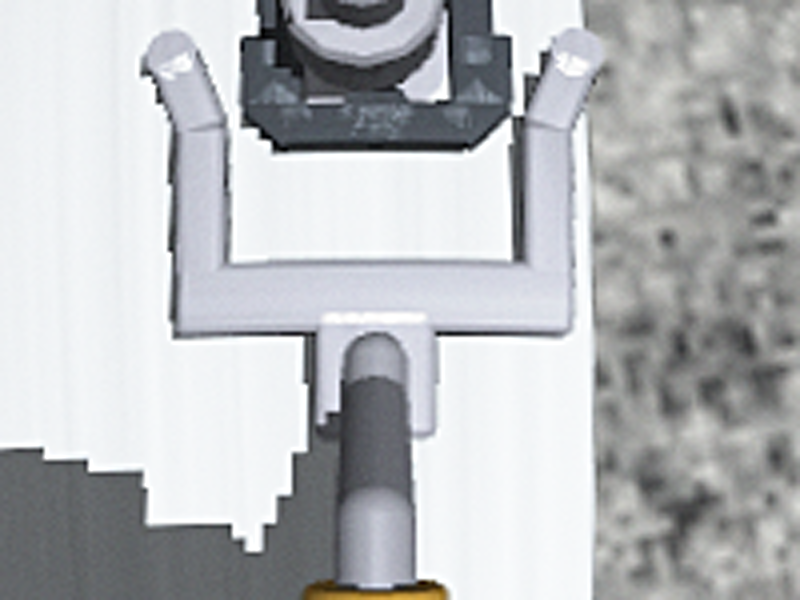

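```bash
python3 -m pendant '[[-0.8,0,0,0,0,0,1],[-0.7,0,-0.1,0,0,0,1],[0,0,-0.9,0,0,0,1],[0,0,-0.9,0,0,0,1],[0.4,0,-0.4,0,0,0,1]]'
python3 -m pendant '[[0.8,0,-0.3,0,0,0,1],[0.4,0,-0.2,0,0,0,1],[0,0,0,0,0,0,1],[0,0,0,0,0,0,1],[0,0,0,0,0,0,1]]'
python3 - <<'E'
from h import *
s=manip.sense();im=snap('wrist','w17.png');print(s['tcp_pos'],s['force'],s['gripper_width'])
np.save('w17.npy',np.r_[s['tcp_pos'],np.ravel(s['tcp_rot'])])
cv2.imwrite('pics/w17c.png',cv2.resize(im[0:150,180:380],None,fx=4,fy=4,interpolation=cv2.INTER_CUBIC))
E
```

```text
time_s: 15.03
tcp_pos: [513.3, 33.6, 130.0]
tcp_rot: [[0.001, 1.0, 0.002], [1.0, -0.001, -0.0], [-0.0, 0.002, -1.0]]
force: [0.6, -0.1, -1.6]
gripper_width: 16.9
time_s: 15.45
tcp_pos: [512.1, 64.5, 139.7]
tcp_rot: [[-0.001, 1.0, -0.001], [1.0, 0.001, -0.0], [-0.0, -0.001, -1.0]]
force: [-0.2, -0.1, -0.9]
gripper_width: 17.0
[512.09646295  64.46813618 139.66011989] [-0.16580808 -0.14107447 -0.9488159 ] 16.952473776655637
```

View pics/w17c.png

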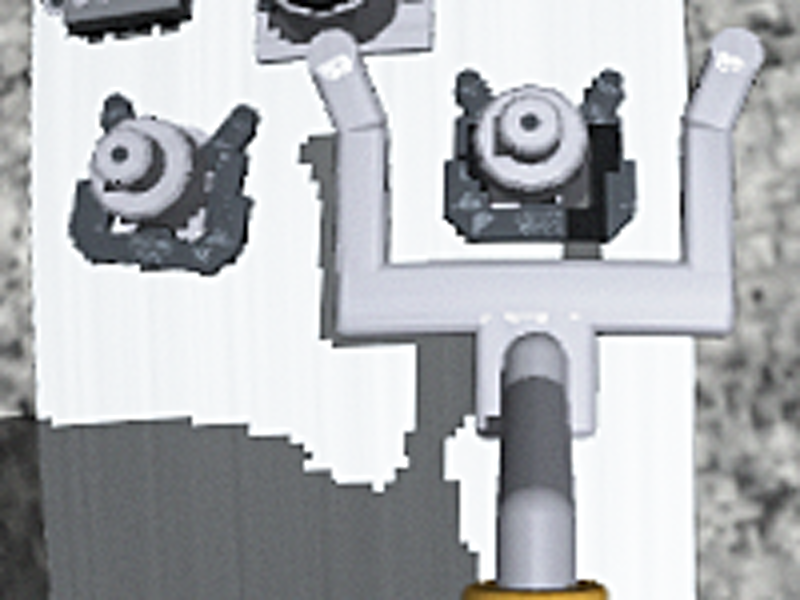

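```bash
python3 - <<'E'
from h import *
np.set_printoptions(precision=1,suppress=True)
a=np.load('w17.npy'); s=dict(tcp_pos=a[:3],tcp_rot=a[3:].reshape(3,3))
for n,x,y,z in [('collar',530,141,54),('end',529,123,64),('rearL',472,241,38),('rearR',608,242,38),('flankL',446,195,38),('flankR',635,195,38),('tipL',470,70,38),('tipR',609,68,38),('o collar',142,173,54),('o end',120,154,64),('o rearL',100,262,38),('o rearR',210,273,38),('o tipL',116,96,38),('o tipR',245,108,38)]:
    print(n,at('wrist',180+x/4,y/4,z,s))
E
```

```text
collar [511.1 188.2  54. ]
end [511. 189.  64.]
rearL [500.3 172.3  38. ]
rearR [525.5 172.2  38. ]
flankL [495.4 181.4  38. ]
flankR [530.5 181.4  38. ]
tipL [499.8 206.3  38. ]
tipR [525.8 206.8  38. ]
o collar [441.7 186.   54. ]
o end [440.9 187.7  64. ]
o rearL [428.  172.4  38. ]
o rearR [450.4 168.3  38. ]
o tipL [430.9 206.1  38. ]
o tipR [457.  200.9  38. ]
```

```bash
python3 -m pendant '[[-0.8,0,0.3,0,0,0,1],[-0.8,0,0.6,0,0,0,1],[0,0,0.8,0,0,0,1],[0,0,0.7,0,0,0,1],[0,0,0,0,0,0,1]]'; python3 -m pendant '[[0,0,0,0,0,0,1]]'; python3 plan.py 511.8 27 70.4 90 10; python3 plan.py 511.8 60 70.4 90 10
```

```text
time_s: 15.92
tcp_pos: [510.4, 23.8, 77.0]
tcp_rot: [[0.001, 1.0, -0.006], [1.0, -0.001, 0.001], [0.001, -0.006, -1.0]]
force: [-1.1, -0.4, -1.2]
gripper_width: 17.4
time_s: 16.0
tcp_pos: [511.8, 24.1, 79.6]
tcp_rot: [[0.001, 1.0, -0.002], [1.0, -0.001, 0.0], [0.0, -0.002, -1.0]]
force: [0.5, 0.5, -0.7]
gripper_width: 17.3
N 1 now [511.8  24.1  79.6] t 16.0 w 17.3
[[0.116,0.002,0.368,-0.024,-0.002,-0.007,G]]
N 4 now [511.8  24.1  79.6] t 16.0 w 17.3
[[0.36,0,0.09,-0.01,-0,-0,G],[0.36,0,0.09,-0,-0,-0,G],[0.36,0,0.09,-0.01,-0,-0,G],[0.36,0,0.1,-0,-0,-0.01,G]]
```

```bash
python3 -m pendant '[[0,0,0.17,0,0,0,1],[0,0,0.17,0,0,0,1],[0,0,0,0,0,0,1],[0,0,0,0,0,0,1]]'
python3 -m pendant '[[0.36,0,0,0,0,0,1],[0.36,0,0,0,0,0,1],[0.36,0,0,0,0,0,1],[0.36,0,0,0,0,0,1],[0,0,0,0,0,0,1]]'
python3 plan.py 511.8 76 70.4 90 10
python3 - <<'E'
from h import *
s=manip.sense();im=snap('wrist','w18.png');print(s['tcp_pos'],s['force'],s['gripper_width'])
cv2.imwrite('pics/w18c.png',cv2.resize(im[0:150,220:420],None,fx=4,fy=4,interpolation=cv2.INTER_CUBIC))
E
```

```text
time_s: 16.33
tcp_pos: [512.5, 24.6, 72.0]
tcp_rot: [[-0.0, 1.0, 0.0], [1.0, 0.0, -0.0], [-0.0, 0.0, -1.0]]
force: [-0.1, 0.5, -1.0]
gripper_width: 17.1
time_s: 16.75
tcp_pos: [512.2, 62.5, 71.9]
tcp_rot: [[-0.002, 1.0, 0.0], [1.0, 0.002, 0.0], [0.0, 0.0, -1.0]]
force: [-0.2, 1.2, -0.1]
gripper_width: 16.8
N 2 now [512.2  62.5  71.9] t 16.75 w 16.8
[[0.27,-0.008,0.03,0,-0.002,0.009,G],[0.269,-0.009,0.029,0.001,-0.002,0.01,G]]
[512.24909866  62.51713124  71.87761983] [-0.19035509  1.21679664 -0.08981854] 16.829104192085293
```

View pics/w18c.png

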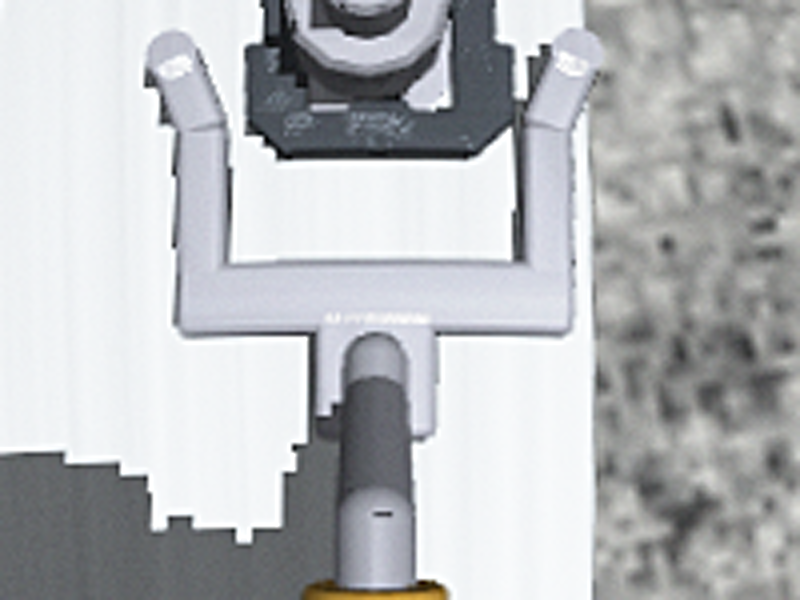

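```bash
python3 -m pendant '[[0.18,0,0.03,0,0,0,1],[0.18,0,0.03,0,0,0,1],[0.16,0,0,0,0,0,1],[0,0,0,0,0,0,1]]'
python3 -m pendant '[[0,-0.04,0,0,0,0,1],[0,-0.02,0,0,0,0,1],[0,0,0,0,0,0,1]]'
python3 - <<'E'
from h import *
s=manip.sense();im=snap('wrist','w19.png');print(s['tcp_pos'],s['force'],s['gripper_width'])
cv2.imwrite('pics/w19c.png',cv2.resize(im[0:150,220:420],None,fx=4,fy=4,interpolation=cv2.INTER_CUBIC))
E
```

```text
time_s: 17.13
tcp_pos: [512.3, 74.1, 70.2]
tcp_rot: [[-0.0, 1.0, -0.0], [1.0, 0.0, 0.0], [0.0, -0.0, -1.0]]
force: [-1.1, -0.6, -2.0]
gripper_width: 17.0
time_s: 17.38
tcp_pos: [510.8, 73.4, 70.3]
tcp_rot: [[0.0, 1.0, -0.0], [1.0, -0.0, -0.0], [-0.0, -0.0, -1.0]]
force: [0.8, -0.0, -1.7]
gripper_width: 17.3
[510.79494843  73.36377163  70.2845364 ] [ 0.80853654 -0.04957289 -1.71305492] 17.257326268629573
```

View pics/w19c.png

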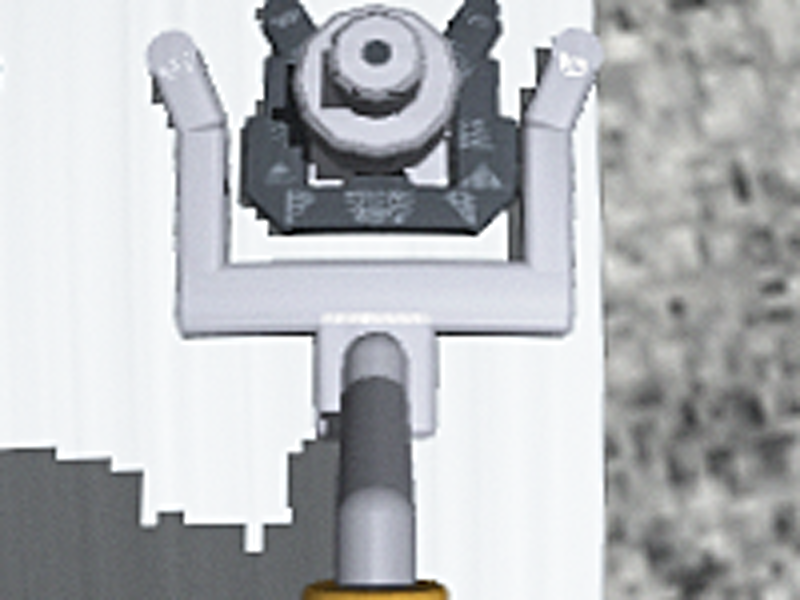

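```bash
python3 -m pendant '[[0.12,-0.02,0,0,0,0,1],[0.06,0,0,0,0,0,1],[0,0,0,0,0,0,1]]'
python3 -m pendant '[[0.04,0,0,0,0,0,1],[0.02,0,0,0,0,0,1],[0,0,0,0,0,0,1]]'
python3 - <<'E'
from h import *
s=manip.sense();im=snap('wrist','w20.png');print(s['tcp_pos'],s['force'],s['gripper_width'])
cv2.imwrite('pics/w20c.png',cv2.resize(im[0:150,220:420],None,fx=4,fy=4,interpolation=cv2.INTER_CUBIC))
E
```

```text
time_s: 17.68
tcp_pos: [510.5, 77.8, 70.4]
tcp_rot: [[0.0, 1.0, 0.0], [1.0, -0.0, -0.001], [-0.001, 0.0, -1.0]]
force: [-0.4, -4.0, 0.1]
gripper_width: 17.1
time_s: 17.93
tcp_pos: [510.6, 78.4, 70.5]
tcp_rot: [[0.001, 1.0, 0.0], [1.0, -0.001, -0.003], [-0.003, 0.0, -1.0]]
force: [-0.8, -8.1, 1.1]
gripper_width: 17.0
[510.5587026   78.3769225   70.53344799] [-0.80377197 -8.12972778  1.13235813] 16.97747297855486
```

View pics/w20c.png

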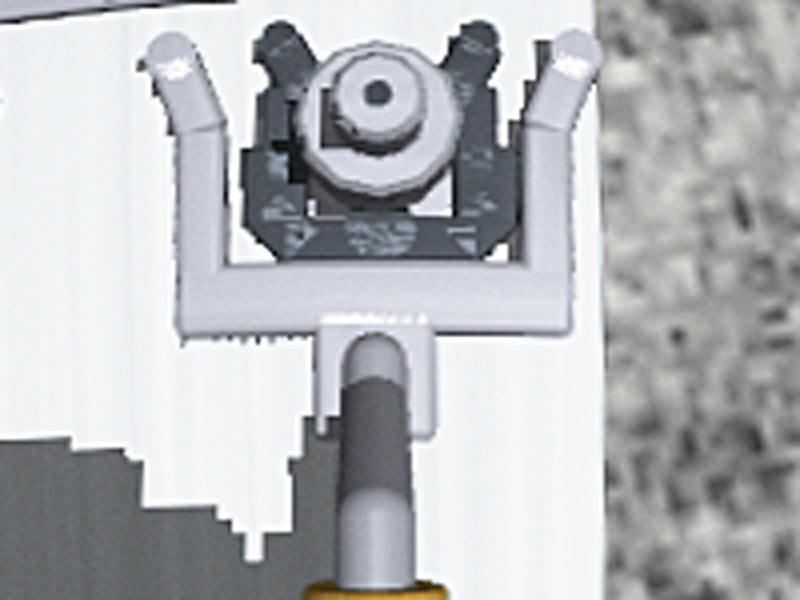

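```bash
python3 -m pendant '[[0.04,0,0,0,0,0,1],[0,0,0,0,0,0,1],[-0.08,0,0,0,0,0,1],[-0.1,0.02,0,0,0,0,1],[-0.3,0,0,0,0,0,1]]'
python3 -m pendant '[[-0.6,0,0,0,0,0,1],[-0.8,0,-0.1,0,0,0,1],[-0.2,0,-0.8,0,0,0,1],[0,0,-0.9,0,0,0,1],[0.4,0,-0.5,0,0,0,1]]'
python3 -m pendant '[[0.8,0,-0.3,0,0,0,1],[0.4,0,-0.2,0,0,0,1],[0,0,0,0,0,0,1],[0,0,0,0,0,0,1],[0,0,0,0,0,0,1]]'
python3 - <<'E'
from h import *
s=manip.sense();im=snap('wrist','w21.png');print(s['tcp_pos'],s['force'],s['gripper_width'])
np.save('w21.npy',np.r_[s['tcp_pos'],np.ravel(s['tcp_rot'])])
cv2.imwrite('pics/w21c.png',cv2.resize(im[0:150,180:380],None,fx=4,fy=4,interpolation=cv2.INTER_CUBIC))
E
```

```text
time_s: 18.4
tcp_pos: [510.9, 69.0, 70.3]
tcp_rot: [[-0.001, 1.0, 0.0], [1.0, 0.001, 0.001], [0.001, 0.0, -1.0]]
force: [0.0, -1.0, -1.8]
gripper_width: 16.9
time_s: 18.82
tcp_pos: [511.5, 36.9, 129.5]
tcp_rot: [[0.002, 1.0, 0.001], [1.0, -0.002, -0.0], [-0.0, 0.001, -1.0]]
force: [1.7, -0.1, -0.8]
gripper_width: 16.9
time_s: 19.23
tcp_pos: [510.6, 68.3, 139.6]
tcp_rot: [[-0.001, 1.0, -0.001], [1.0, 0.001, -0.0], [-0.0, -0.001, -1.0]]
force: [1.1, -0.6, -1.5]
gripper_width: 16.8
[510.57241564  68.31610105 139.60807602] [ 1.06272234 -0.63970176 -1.45267308] 16.801715600535008
```

View pics/w21c.png

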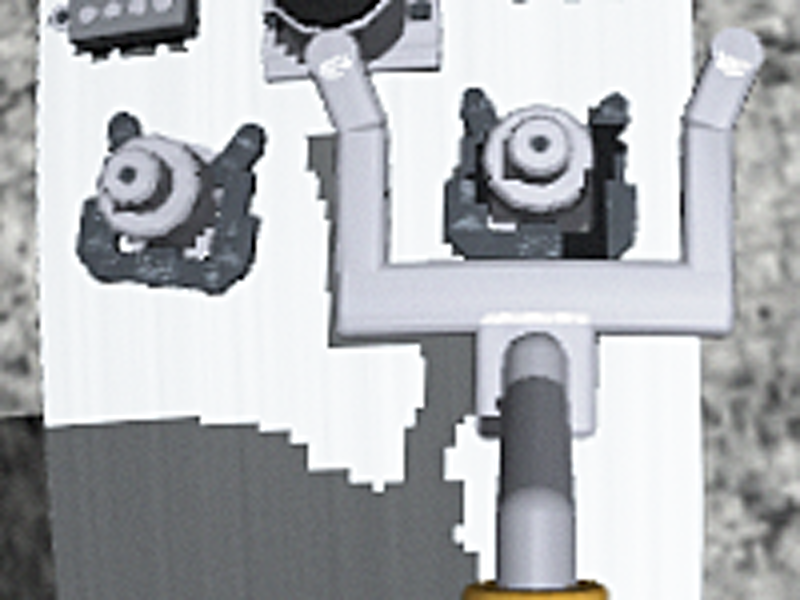

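```bash
python3 plan.py 511 -48 130 90
```

```text
N 5 now [510.6  68.1 139.6] t 19.28 w 17.1
[[-0.93,0,0.08,-0,0,0,G],[-0.93,0,0.08,-0,0,0,G],[-0.93,0.01,0.07,-0,0,0,G],[-0.93,0,0.08,-0.01,0,0,G],[-0.93,0.01,0.07,-0,0,0,G]]
```

```bash
python3 -m pendant '[[-0.93,0,0.08,0,0,0,1],[-0.93,0,0.08,0,0,0,1],[-0.93,0,0.08,0,0,0,1],[-0.93,0,0.08,0,0,0,1],[-0.93,0,0.07,0,0,0,1]]'; python3 plan.py 479.9 -185 125 5.9
```

```text
time_s: 19.7
tcp_pos: [510.4, -49.2, 129.9]
tcp_rot: [[0.0, 1.0, -0.001], [1.0, -0.0, 0.0], [0.0, -0.001, -1.0]]
force: [0.7, -0.0, -1.5]
gripper_width: 17.0
N 15 now [510.4 -49.2 129.9] t 19.7 w 17.0
[[-0.36,-0.08,0.01,-0,0,0.93,G],[-0.37,-0.05,0.01,-0,0,0.93,G],[-0.37,-0.01,0.01,-0,0,0.93,G],[-0.37,0.03,0.01,-0,0,0.94,G],[-0.37,0.06,0.01,-0,0,0.93,G]]
[[-0.36,0.1,0.01,-0,0,0.94,G],[-0.35,0.13,0.01,-0,0,0.93,G],[-0.33,0.17,0.02,-0,0,0.94,G],[-0.31,0.2,0.01,-0,0,0.93,G],[-0.29,0.23,0.02,-0,0,0.94,G]]
[[-0.27,0.25,0.01,-0,0,0.93,G],[-0.24,0.28,0.02,-0,0,0.94,G],[-0.22,0.3,0.01,-0,0,0.93,G],[-0.19,0.32,0.02,-0,0,0.94,G],[-0.15,0.34,0.01,-0,0.01,0.93,G]]
```

```bash
python3 -m pendant '[[-0.36,-0.08,0.01,0,0,0.93,1],[-0.37,-0.05,0.01,0,0,0.93,1],[-0.37,-0.01,0.01,0,0,0.93,1],[-0.37,0.03,0.01,0,0,0.94,1],[-0.37,0.06,0.01,0,0,0.93,1]]'
python3 -m pendant '[[-0.36,0.1,0.01,0,0,0.94,1],[-0.35,0.13,0.01,0,0,0.93,1],[-0.33,0.17,0.02,0,0,0.94,1],[-0.31,0.2,0.01,0,0,0.93,1],[-0.29,0.23,0.02,0,0,0.94,1]]'
python3 -m pendant '[[-0.27,0.25,0.01,0,0,0.93,1],[-0.24,0.28,0.02,0,0,0.94,1],[-0.22,0.3,0.01,0,0,0.93,1],[-0.19,0.32,0.02,0,0,0.94,1],[-0.15,0.34,0.01,0,0,0.93,1]]'
python3 -m pendant '[[0,0,0,0,0,0,1],[0,0,0,0,0,0,1],[0,0,0,0,0,0,1]]'
python3 plan.py 479.9 -185 75 5.9
python3 -c "
from h import *
print(manip.sense()['tcp_rot'])"
```

```text
time_s: 20.12
tcp_pos: [500.1, -94.0, 128.6]
tcp_rot: [[0.474, 0.881, -0.001], [0.881, -0.474, 0.0], [-0.0, -0.001, -1.0]]
force: [-0.8, -0.0, -1.8]
gripper_width: 16.9
time_s: 20.53
tcp_pos: [490.2, -139.3, 126.9]
tcp_rot: [[0.832, 0.554, -0.001], [0.554, -0.832, 0.0], [-0.001, -0.001, -1.0]]
force: [-0.6, -0.6, -0.7]
gripper_width: 16.8
time_s: 20.95
tcp_pos: [479.7, -184.4, 125.1]
tcp_rot: [[0.995, 0.098, -0.001], [0.098, -0.995, 0.001], [-0.001, -0.001, -1.0]]
force: [-0.2, -0.1, -0.9]
gripper_width: 16.8
time_s: 21.2
tcp_pos: [480.1, -183.4, 125.5]
tcp_rot: [[0.994, 0.106, -0.0], [0.106, -0.994, 0.001], [-0.0, -0.001, -1.0]]
force: [-0.7, 0.3, -1.8]
gripper_width: 17.0
N 3 now [ 480.1 -183.4  125.5] t 21.2 w 17.0
[[-0.005,0.021,0.673,-0.002,0.001,0.011,G],[-0.005,0.021,0.673,-0.002,0.002,0.011,G],[-0.006,0.022,0.673,-0.001,0.001,0.01,G]]
[[ 9.94347348e-01  1.06174955e-01 -4.80821436e-04]
 [ 1.06175195e-01 -9.94347310e-01  5.04257938e-04]
 [-4.24563938e-04 -5.52458853e-04 -9.99999757e-01]]
```

```bash
python3 -m pendant '[[0,0.02,0.67,0,0,0.01,1],[0,0.02,0.67,0,0,0.01,1],[0,0.02,0.67,0,0,0.01,1],[0,0,0,0,0,0,1],[0,0,0,0,0,0,1]]'
python3 plan.py 479.9 -184.9 51 5.9 6
python3 - <<'E'
from h import *
s=manip.sense();im=snap('wrist','w22.png');print(s['tcp_pos'],s['force'],s['gripper_width'])
E
```

```text
time_s: 21.62
tcp_pos: [480.1, -184.3, 75.2]
tcp_rot: [[0.995, 0.102, -0.002], [0.102, -0.995, 0.001], [-0.001, -0.001, -1.0]]
force: [1.0, -0.3, -1.1]
gripper_width: 17.1
N 5 now [ 480.1 -184.3   75.2] t 21.62 w 17.1
[[-0,0,0.19,-0,0,-0,G],[-0,0.01,0.19,-0,0,-0,G],[-0,0,0.2,-0,0,-0,G],[-0.01,0.01,0.19,-0.01,0.01,-0,G],[-0,0,0.2,-0,0,-0,G]]
[ 480.14735756 -184.34608688   75.17923033] [ 0.95194752 -0.29455015 -1.09559871] 17.14370128019632
```

View pics/w22.png

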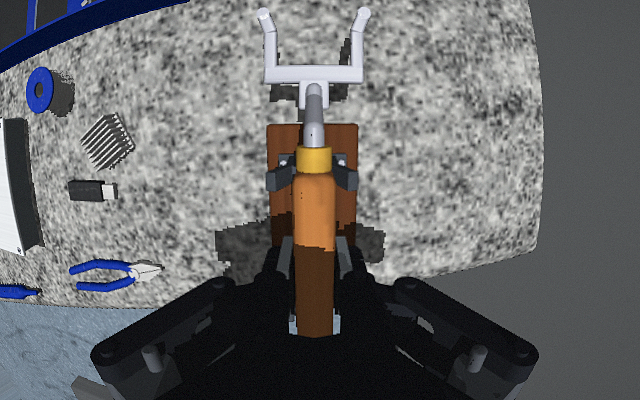

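```bash
python3 -m pendant '[[0,0,0.19,0,0,0,1],[0,0.01,0.19,0,0,0,1],[0,0,0.2,0,0,0,1],[0,0.01,0.19,0,0,0,1],[0,0,0.2,0,0,0,1]]'
python3 -m pendant '[[0,0,0.02,0,0,0,1],[0,0,0.02,0,0,0,1],[0,0,0,0,0,0,1]]'
python3 plan.py 479.9 -184.9 49.2 5.9 6
python3 - <<'E'
from h import *
snap('wrist','w23.png')
E
```

```text
time_s: 22.08
tcp_pos: [480.6, -185.6, 50.9]
tcp_rot: [[0.995, 0.1, 0.0], [0.1, -0.995, -0.0], [0.0, 0.0, -1.0]]
force: [-0.1, 0.3, -1.5]
gripper_width: 17.1
time_s: 22.33
tcp_pos: [480.4, -185.4, 50.1]
tcp_rot: [[0.995, 0.1, -0.001], [0.1, -0.995, 0.0], [-0.0, -0.0, -1.0]]
force: [-0.2, 0.7, -1.1]
gripper_width: 17.1
N 1 now [ 480.4 -185.4   50.1] t 22.33 w 17.1
[[-0.017,-0.021,0.036,-0.004,0.004,-0.023,G]]
```

View pics/w23.png

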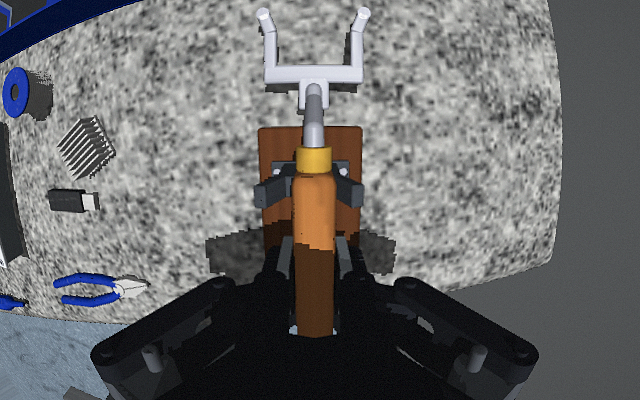

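```bash
python3 -m pendant '[[-0.01,-0.02,0.03,0,0,-0.02,1],[0,0,0.01,0,0,0,1],[0,0,0,0,0,0,1]]'; python3 -m pendant '[[0,0,0.02,0,0,0,1],[0,0,0,0,0,0,1]]'
```

```text
time_s: 22.63
tcp_pos: [480.4, -185.1, 49.4]
tcp_rot: [[0.995, 0.102, 0.0], [0.102, -0.995, -0.0], [0.0, 0.0, -1.0]]
force: [0.3, 0.6, -0.4]
gripper_width: 17.0
time_s: 22.8
tcp_pos: [480.4, -185.1, 49.2]
tcp_rot: [[0.995, 0.102, 0.001], [0.102, -0.995, -0.0], [0.001, 0.0, -1.0]]
force: [-0.9, 1.8, 3.8]
gripper_width: 17.1
```

```bash
python3 -m pendant '[[0,0,0,0,0,0,0.6],[0,0,0,0,0,0,0],[0,0,0,0,0,0,-1],[0,0,0,0,0,0,-1],[0,0,0,0,0,0,-1]]'; python3 -m pendant '[[0,0,0,0,0,0,-1],[0,0,0,0,0,0,-1],[0,0,0,0,0,0,-1]]'
python3 -m pendant '[[0,0,-0.3,0,0,0,-1],[0,0,-0.7,0,0,0,-1],[0,0,-1,0,0,0,-1],[0,0,-1,0,0,0,-1],[0,0,-1,0,0,0,-1]]'
python3 -m pendant '[[0,0,-1,0,0,0,-1],[-0.4,0,-1,0,0,0,-1],[-0.4,0,-0.5,0,0,0,-1],[0,0,0,0,0,0,-1],[0,0,0,0,0,0,-1]]'
python3 - <<'E'
from h import *
s=manip.sense();im=snap('wrist','w24.png');print(s['tcp_pos'],s['force'])
np.save('w24.npy',np.r_[s['tcp_pos'],np.ravel(s['tcp_rot'])])
cv2.imwrite('pics/w24c.png',cv2.resize(im[25:210,240:390],None,fx=3.2,fy=3.2,interpolation=cv2.INTER_CUBIC))
E
```

```text
time_s: 23.22
tcp_pos: [480.3, -185.1, 48.7]
tcp_rot: [[0.995, 0.102, -0.0], [0.102, -0.995, -0.0], [-0.0, 0.0, -1.0]]
force: [-0.1, -0.0, -0.7]
gripper_width: 65.0
time_s: 23.47
tcp_pos: [480.3, -185.1, 48.7]
tcp_rot: [[0.995, 0.102, -0.0], [0.102, -0.995, 0.0], [-0.0, -0.0, -1.0]]
force: [0.2, -0.1, -1.4]
gripper_width: 85.1
time_s: 23.88
tcp_pos: [480.1, -184.9, 150.4]
tcp_rot: [[0.995, 0.102, -0.0], [0.102, -0.995, 0.0], [-0.0, -0.0, -1.0]]
force: [0.5, 0.4, 0.0]
gripper_width: 85.4
time_s: 24.3
tcp_pos: [460.5, -187.2, 212.1]
tcp_rot: [[0.995, 0.102, 0.002], [0.102, -0.995, -0.001], [0.002, 0.001, -1.0]]
force: [-0.8, 0.8, -0.6]
gripper_width: 85.0
[ 460.45544722 -187.23474442  212.0531275 ] [-0.80337312  0.75210899 -0.6403242 ]
```

View pics/w24.png

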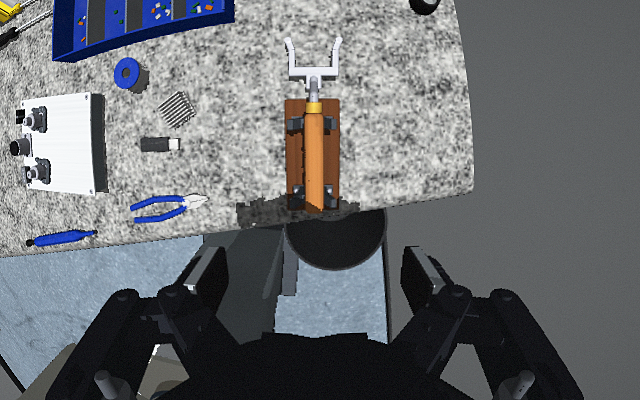

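View pics/w24c.png

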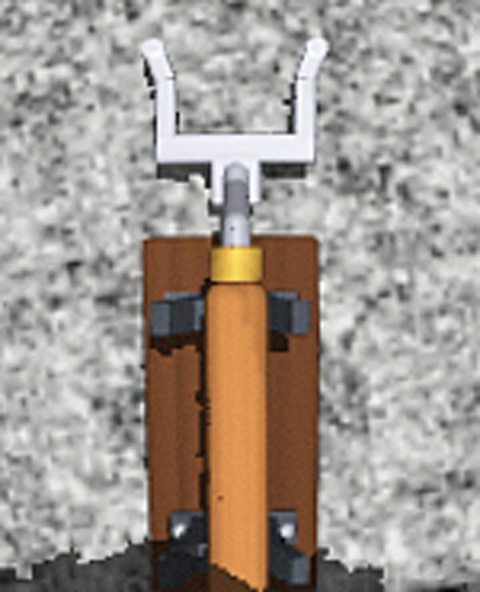

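```bash
python3 plan.py 500 40 200 40
```

```text
N 10 now [ 460.4 -187.1  211.1] t 24.35 w 85.3
[[0.25,-0.89,0.04,0,-0,-0.57,G],[0.3,-0.87,0.04,0,-0,-0.57,G],[0.35,-0.85,0.05,0,-0,-0.57,G],[0.41,-0.83,0.04,0,-0,-0.57,G],[0.45,-0.8,0.05,0,-0,-0.57,G]]
[[0.5,-0.77,0.04,0,-0,-0.57,G],[0.55,-0.74,0.05,0,-0,-0.57,G],[0.59,-0.71,0.04,0,-0,-0.57,G],[0.63,-0.68,0.05,0,-0,-0.56,G],[0.67,-0.63,0.04,0,-0,-0.57,G]]
```

```bash
python3 plan.py 505 105 200 90
```

```text
N 15 now [ 460.4 -187.1  211.1] t 24.35 w 85.3
[[0.2,-0.76,0.03,0,-0,-0.93,G],[0.27,-0.74,0.03,0,-0,-0.94,G],[0.34,-0.71,0.03,0,-0,-0.93,G],[0.41,-0.67,0.03,0,-0,-0.94,G],[0.47,-0.63,0.03,0,-0,-0.93,G]]
[[0.53,-0.58,0.03,0,-0,-0.94,G],[0.59,-0.53,0.03,0,-0,-0.93,G],[0.64,-0.47,0.03,0,-0,-0.94,G],[0.68,-0.4,0.03,0,-0,-0.93,G],[0.71,-0.33,0.03,0,-0,-0.94,G]]
[[0.74,-0.26,0.03,0,-0,-0.93,G],[0.77,-0.19,0.03,0,-0,-0.94,G],[0.78,-0.11,0.03,0,0,-0.93,G],[0.79,-0.03,0.03,0,0,-0.94,G],[0.78,0.04,0.02,0,0,-0.93,G]]
```

```bash
python3 -m pendant '[[0.2,-0.76,0.03,0,0,-0.93,-1],[0.27,-0.74,0.03,0,0,-0.94,-1],[0.34,-0.71,0.03,0,0,-0.93,-1],[0.41,-0.67,0.03,0,0,-0.94,-1],[0.47,-0.63,0.03,0,0,-0.93,-1]]' >/dev/null
python3 -m pendant '[[0.53,-0.58,0.03,0,0,-0.94,-1],[0.59,-0.53,0.03,0,0,-0.93,-1],[0.64,-0.47,0.03,0,0,-0.94,-1],[0.68,-0.4,0.03,0,0,-0.93,-1],[0.71,-0.33,0.03,0,0,-0.94,-1]]' >/dev/null
python3 -m pendant '[[0.74,-0.26,0.03,0,0,-0.93,-1],[0.77,-0.19,0.03,0,0,-0.94,-1],[0.78,-0.11,0.03,0,0,-0.93,-1],[0.79,-0.03,0.03,0,0,-0.94,-1],[0.78,0.04,0.02,0,0,-0.93,-1]]'
python3 -m pendant '[[0,0,0,0,0,0,-1],[0,0,0,0,0,0,-1],[0,0,0,0,0,0,-1],[0,0,0,0,0,0,-1],[0,0,0,0,0,0,-1]]'
python3 - <<'E'
from h import *
s=manip.sense();im=snap('wrist','w25.png');print(s['tcp_pos'],s['force'])
np.save('w25.npy',np.r_[s['tcp_pos'],np.ravel(s['tcp_rot'])])
q=proj('wrist',[[476,180,50]],s)[0].astype(int);print(q)
y0=max(q[1]-60,0);x0=q[0]-75;print(x0,y0)
cv2.imwrite('pics/w25c.png',cv2.resize(im[y0:y0+120,x0:x0+150],None,fx=5,fy=5,interpolation=cv2.INTER_CUBIC))
snap('top','t25.png')
E
```

```text
time_s: 25.6
tcp_pos: [504.7, 106.2, 198.7]
tcp_rot: [[-0.005, 1.0, -0.002], [1.0, 0.005, -0.0], [0.0, -0.002, -1.0]]
force: [0.3, -0.4, -0.3]
gripper_width: 85.6
time_s: 26.02
tcp_pos: [504.8, 104.2, 200.1]
tcp_rot: [[0.002, 1.0, -0.0], [1.0, -0.002, -0.0], [-0.0, -0.0, -1.0]]
force: [-0.9, 0.6, 0.5]
gripper_width: 85.4
[504.75955374 104.19507221 200.07674201] [-0.92748864  0.5625059   0.48887014]
[281 103]
206 43
```

View pics/w25c.png

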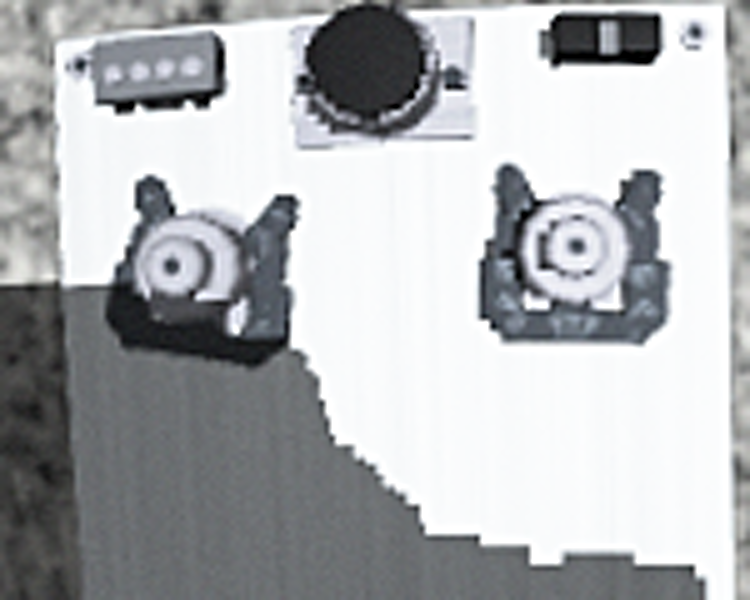

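View pics/t25.png

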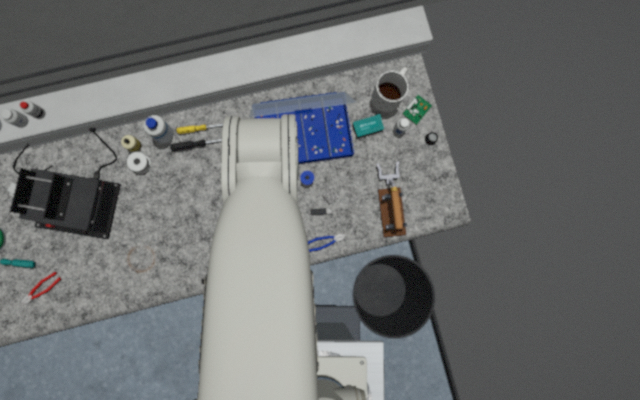

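The clip is centred on the right-hand spindle (crop x≈575, y≈250) and sits like the fitted one; the fork is in its rest. Handing in.

```bash
python3 -c "
from workcell import manip
print(manip.hand_in())"
```

```text
the job is handed in; nothing more can be done
None
```

The clip is fitted on the bare spindle, the fork is back in its rest, and I handed the job in at about 26 s of the 54 s allowed.

- **Fitting the clip:** I slid the clip across the plate with the fork and pushed it onto the spindle. It came up against a firm stop at about 19 N.
- **Correction:** The first look after that push showed the clip seated along its length but about 1.9 mm off the spindle's axis sideways. I went back in with the fork, moved it sideways and pushed it home again; the last force read during that push was 8 N.
- **Clip check:** The last wrist picture shows the clip centred on the spindle, its rear about 17 mm behind the axis as it should be. It sits the same way as the clip already fitted.
- **Snap not measured directly:** I saw the jaws spread and then met the firm stop. The 8 to 14 N snap peak itself fell between force readings.
- **Fork and bench:** The last pictures show the fork lying level in its saddles. None of the other things I could see on the bench appeared to have moved. The arm hid part of the bench in the last overhead picture.

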